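Load the cassette reader

TASK

Raise the reader's lid and lock its folding stay so that the lid stays up by itself. Then load the reader: dispense every test cassette from the magazine with its pusher and lay each flat, face up, in a cassette pocket of its own, and lay the grey control piece, rib up, in the control pocket. Leave the lid locked up and the pusher drawn back, and do not disturb the other things on the bench.

Things in the scene. Friction and masses are not known exactly. Their poses are not given: they have to be found in the camera images.
- reader: Test-cassette reader, a white box 190 (its x) x 256 (its y) x 75 mm high, fixed to the bench. Origin: centre of its underside; +x points from the front (handle side) to the hinge side. Inside the 8 mm thick, 75 mm high rim is a white deck at height 62 mm with four grey pockets 4 mm deep in a row along y, crossed by one finger groove, 30 mm wide and as deep, through their middles along y; the shut lid covers all.
- lid (a joint): Angle of the reader's lid in rad: 0 shut, grows as it is raised. White plate 180 x 252 x 10 mm, 0.22 kg, hinged along the far (+x) upper edge. Let go unlocked, it falls shut from below about 0.9; above about 1.0 friction alone holds it still. It reaches 1.50 at most, when the stay is straight, and stands at about 1.47 with the stay locked.
- lid_hinge (a point): Middle of the lid's hinge axis (which runs along the reader's y), 80 mm above the bench when the reader stands on it.
- lid_handle (a point): Middle of the lid's handle: a round steel bar 10 mm thick and 100 mm long, parallel to the hinge, in the plane of the lid, 225 mm from the hinge axis and 45 mm beyond the lid's front edge, free on both sides. It may turn in the grip.
- stay (a joint): Opening of the stay's elbow in rad: 0 folded (lid shut), about 1.56 at lid 1.35, 1.78 at lid 1.43, straight at 2.25; pushed on through straight it meets its stop at 2.55: locked. Two flat steel links on the reader's -y side, 85 mm each. Unlocked, the elbow points up and forward. Friction keeps it from locking by itself: push its knob down and towards the hinge (a few N).
- stay_knob (a point): Middle of the elbow knob: a black round pin 16 mm thick, 30 mm long, sticking out sideways (reader's -y) from the stay's elbow. Lid shut: 133 mm in front of the hinge axis and 62 mm above it; lid at 1.43: 89 in front, 42 above; locked: 69 in front, 16 above. The lower link pivots on the reader 145 mm in front of the hinge axis and 22 mm below it.
- magazine: Blue cassette dispenser, fixed, 40 mm wide; cassettes come out along its +x. Origin: on the bench under the middle of the stack. Clear walls 64 mm high round the stack (29 x 59 mm inside, open on top); a slot 9 mm high lets only the bottom cassette out, onto a ledge 14 mm wide, 70 mm long, 30 mm high like the stack's floor, so that the cassette overhangs it on both sides; 2 mm end lip.
- pusher (a joint): Travel of the dispenser's pusher in m: 0 home (drawn back), 0.068 fully in, along the magazine's +x; about 1.5 N of friction, stays where it is left. Its 5.5 mm thick tongue pushes the bottom cassette out onto the ledge, clear of the stack at full travel; the others rest on the tongue until it is drawn fully back, then drop.
- pusher_grip (a point): Grip point of the pusher, 11 mm below the top of its black upright post, which is 12 mm (along travel) x 14 mm (across) and stands 45 mm above the magazine's floor behind the stack.
- mag_exit (a point): Point on the ledge's top face under the middle of a cassette that was pushed fully out.
- control: The control piece: grey plastic block 44 (x) x 30 (y) x 10 mm with a low rib 30 x 8 x 5 mm along the middle of its top; 30 g, loose on the bench in front of the magazine. Origin: centre of its underside.
- bay_control (a point): Centre of the floor of the control pocket, at the reader's +y end of the row: 52 (along the reader's x) x 38 x 4 mm deep; floor 58 mm above the bench. Axes as the reader's.
- cup: Bystander: specimen pot with red cap, 52 mm across, 65 mm high, loose.
- timer: Bystander: small white bench timer 50 x 65 x 16 mm, loose.
- cassette0: A white test cassette 56 (x) x 26 (y) x 7 mm, 15 g, with a window and a round well on its top face. Origin: centre of its underside. At the start in the magazine's stack, face up, long side along the magazine's x. Two or three are present; the others are None.
- bay0 (a point): Centre of the floor of a cassette pocket in the reader: 64 (along the reader's x) x 34 x 4 mm deep; floor 58 mm above the bench, 115 mm in front of the hinge axis. Pockets are 56 mm apart along y. Axes as the reader's.
- cassette1: A white test cassette 56 (x) x 26 (y) x 7 mm, 15 g, with a window and a round well on its top face. Origin: centre of its underside. At the start in the magazine's stack, face up, long side along the magazine's x. Two or three are present; the others are None.
- bay1 (a point): Centre of the floor of a cassette pocket in the reader: 64 (along the reader's x) x 34 x 4 mm deep; floor 58 mm above the bench, 115 mm in front of the hinge axis. Pockets are 56 mm apart along y. Axes as the reader's.
- cassette2: A white test cassette 56 (x) x 26 (y) x 7 mm, 15 g, with a window and a round well on its top face. Origin: centre of its underside. At the start in the magazine's stack, face up, long side along the magazine's x. Two or three are present; the others are None.
- bay2 (a point): Centre of the floor of a cassette pocket in the reader: 64 (along the reader's x) x 34 x 4 mm deep; floor 58 mm above the bench, 115 mm in front of the hinge axis. Pockets are 56 mm apart along y. Axes as the reader's.
Not all that is in view belongs to the job. What is meant by the magazine is not red, and is the larger of those in its own colour.

How it is judged:
On the way:
1. the lid is up with its stay locked, and the robot's hand is off both (value of joint lid above 1.4 rad and value of joint stay above 2.4 rad and contact force between the fingers and lid below 0.1 N and contact force between the fingers and stay below 0.1 N), for 0.3 s.
At the end, for the whole second after the job is handed in: Lid above 1.4 rad, stay beyond 2.40 rad, pusher within 6 mm of home. Each cassette and the control piece at rest on the floor of a pocket of its kind, top up, flat to 0.1 rad, aligned to 0.2 rad, within 9 mm of its centre (value of joint lid above 1.4 rad and value of joint stay above 2.4 rad and value of joint pusher below 0.006 m and ((horizontal distance between cassette0 and bay0 below 0.009 m and z of cassette0 in the frame of bay0 below 0.0022 m and angle between the x axis of cassette0 and the x axis of reader, either way round below 0.2 rad) or (horizontal distance between cassette0 and bay1 below 0.009 m and z of cassette0 in the frame of bay1 below 0.0022 m and angle between the x axis of cassette0 and the x axis of reader, either way round below 0.2 rad) or (horizontal distance between cassette0 and bay2 below 0.009 m and z of cassette0 in the frame of bay2 below 0.0022 m and angle between the x axis of cassette0 and the x axis of reader, either way round below 0.2 rad)) and ((horizontal distance between cassette1 and bay0 below 0.009 m and z of cassette1 in the frame of bay0 below 0.0022 m and angle between the x axis of cassette1 and the x axis of reader, either way round below 0.2 rad) or (horizontal distance between cassette1 and bay1 below 0.009 m and z of cassette1 in the frame of bay1 below 0.0022 m and angle between the x axis of cassette1 and the x axis of reader, either way round below 0.2 rad) or (horizontal distance between cassette1 and bay2 below 0.009 m and z of cassette1 in the frame of bay2 below 0.0022 m and angle between the x axis of cassette1 and the x axis of reader, either way round below 0.2 rad)) and ((horizontal distance between cassette2 and bay0 below 0.009 m and z of cassette2 in the frame of bay0 below 0.0022 m and angle between the x axis of cassette2 and the x axis of reader, either way round below 0.2 rad) or (horizontal distance between cassette2 and bay1 below 0.009 m and z of cassette2 in the frame of bay1 below 0.0022 m and angle between the x axis of cassette2 and the x axis of reader, either way round below 0.2 rad) or (horizontal distance between cassette2 and bay2 below 0.009 m and z of cassette2 in the frame of bay2 below 0.0022 m and angle between the x axis of cassette2 and the x axis of reader, either way round below 0.2 rad)) and angle between each of cassette0, cassette1, cassette2, control's own z axis and vertical below 0.1 rad and horizontal distance between control and bay_control below 0.009 m and z of control in the frame of bay_control below 0.0022 m and angle between the x axis of control and the x axis of reader, either way round below 0.2 rad and linear speed of each of cassette0, cassette1, cassette2, control below 0.02 m/s); the robot touches nothing.
It fails at once if the specimen pot or the timer is shoved away or knocked over (distance of any of cup, timer from where it was at the start of the episode above 0.03 m or angle between cup's own z axis and vertical above 0.5 rad).
Of cassette0, cassette1, cassette2 only 2 to 3 are there at a start; the rules pass over those that are not, and their reading is None.
At some moment in a run one of control may be knocked a few centimetres aside while the robot is not near it.
Once in a run the grip may slacken for a moment while it holds something.
It also fails if it takes over 210 s, if anything falls off the work surface, if the arm or the gripper's body presses on something with over 40 N, if the wrist force passes 120 N, or if a joint passes its speed limit or range.

ROBOT

A 7-joint arm with a two-finger parallel gripper is mounted at the origin on the work surface. World frame = base frame: x ahead of the robot, y to its left, z up, the work surface at z = 0. Lengths are in m, angles in rad, forces in N, time in s.
With the tool pointing down it reaches from about 0.425 to 0.925 m from the base axis. Payload 6.8 kg.
Tool frame: the origin (TCP) lies at the very end of the fingers, on their centre line; the grasp point (between the pads) lies 19 mm behind it; x points along the fingers, y is the direction in which the jaws open and shut, and the axes are right-handed (so a half turn about x gives the same grasp; the last joint's range is limited). The gripper opens to 85 mm and grips with 20 to 120 N. Pads are 22 mm wide; open, the fingers measure 114 mm over their backs; the gripper's body (76 mm by 85 mm) begins 54 mm behind the grasp point. The pads swing forward as they close: fully open they stand 13 mm farther back than shut.
Start: joints at [-1.4, 0.477, 0.022, 1.555, -0.011, 1.109, -0.083], TCP at [0.186, 0.649, 0.231] pointing down, gripper open.
Joint ranges: [-2.96, 2.96], [-0.34, 2.1], [-1.41, 1.46], [0.24, 2.44], [-1.37, 4.51], [0.17, 1.92], [-2.96, 2.96]. Speed limits (rad/s): [2.39, 2.39, 3.14, 3.14, 3.14, 3.14, 3.14].

INTERFACE

Orientations are given as a rotation vector (axis times angle).
In Python, from bench import get_obs, grab_frame, camera_info, hand_in gives the robot as it stands.
- The arm moves only by the tool apply_moves, never from a script. Its argument "series" is text: rows parted by semicolons, each of 7 numbers parted by spaces: the turn, a rotation vector about the tool's x, y, z in rad, then the shift along the tool's x, y, z in m, then the opening, from 0 (shut) to 1 (fully open). In form: wx wy wz tx ty tz hand; .... A call has 1 to 12 rows; each row is the pose to reach, as a shift and turn from the pose commanded when the call began, along the tool's axes at that moment; what a row does not reach only later rows make up. A row lasts 1/8 s, in which the tool goes at most 62.5 mm and 10.7 degrees, less where a joint would pass 70% of its speed; a pose out of reach is approached as far as the arm can. A call with a gripper value outside its range is refused whole. The fingers move at their own pace and stop on an object; "force" is the grip in N (left out, the last holds). Time passes only in rows, so rows that repeat a pose let the fingers close. It gives the time, the measured TCP pose, the force and the opening at its end, in the units of the state.
- get_obs(): the state, without advancing time (a new reading comes with each control period).
- grab_frame(name): name is "scene" or "top" or "wrist"; returns the picture (400x640x3 uint8, blue, green, red); there is no depth.
- camera_info(name): a dict with "fov_y" (degrees; the focal length in pixels is half the picture's height over the tangent of half this angle, whatever the lens; pixels are square), "cx", "cy" (the principal point, pixels), "D" ([k1, k2, p1, p2, k3] as OpenCV has them; the pictures are not rectified), "rvec" (rotation vector, rad) and "tvec" (3), from world to camera coordinates, as OpenCV has them. Camera axes: x right, y down, z forward; pixel columns grow to the right and rows downward; lengths in m; the calibration is good to about 2 mm. A picture is of the moment at which its call begins: read the wrist's pose just before it. camera_info takes no time and is no camera call; for the wrist camera it gives the pose at the moment of the call.
- hand_in(): hands the job in, once; it reports no verdict.
The state is a dict: "clock": time; "joints": joint angles; "qvel": joint speeds; "tau": joint torques, N m; "tcp_pos": TCP position; "orientation": TCP orientation; "contact_force": force on the tool from outside, world axes, zero at the start; "moment": the same for the moment, N m; "grip_width": finger opening in m.
Only numpy, scipy, OpenCV 4.12 (cv2) and the standard library are available. Lean on these libraries where they do the work, as an engineer would, in place of code of your own. Each camera call takes 0.05 s, during which the arm holds its last target.

## Working session

There is one attempt and no reset: what is moved stays moved. The work goes in short steps, Python scripts to look and compute and a tool call to move; the robot and the scene stay as the last step left them, time stands still between calls to the robot, and variables do not carry over. Pictures are saved under pics/ and viewed, and the job is handed in when it is done.

Besides the shell and the picture viewer there is one more tool, called after "Call:" in YAML: its name, and indented under it one key for each argument. apply_moves: Moves the arm, as the interface text tells. Its arguments: {"type":"object","properties":{"series":{"type":"string"},"force":{"type":"number"}},"required":["series"]}

```bash
ls; mkdir -p pics
python3 - <<'E'
from bench import *
import cv2
print(get_obs())
for n in ["scene","top","wrist"]:
    print(n,camera_info(n)); cv2.imwrite(f"pics/{n}0.png",grab_frame(n))
E
```

```text
pics
{'clock': 0.0, 'joints': array([-1.40012231,  0.47779648,  0.0223399 ,  1.55644039, -0.01149458,
        1.10931664, -0.08310507]), 'qvel': array([ 0.00044984, -0.0018379 , -0.00156235,  0.00047358, -0.00191148,
        0.00061635,  0.00110859]), 'tau': array([ 9.62800698e-06, -5.96457160e+01,  1.60791781e+00, -2.81196392e+01,
        1.24032740e-02,  9.38346639e-03,  6.01281329e-06]), 'tcp_pos': array([0.1855976 , 0.64836683, 0.23033283]), 'orientation': array([ 0.21736863,  1.55981253, -0.22024943]), 'contact_force': array([ 0.96729037, -0.08382641,  0.50130589]), 'moment': array([-0.05633103,  0.00182945, -0.0116038 ]), 'grip_width': 0.0855751725462026}
scene {'fov_y': 47.57277618385882, 'cx': 324.26739863216585, 'cy': 204.4976729201103, 'D': array([-0.02331033,  0.        ,  0.        ,  0.        ,  0.        ]), 'rvec': array([ 2.10859722,  1.49353485, -0.46894827]), 'tvec': array([-0.14766581, -0.40022437,  1.70546919])}
top {'fov_y': 46.796132457079814, 'cx': 322.59953889502884, 'cy': 197.34406187067563, 'D': array([-0.03820057,  0.        ,  0.        ,  0.        ,  0.        ]), 'rvec': array([ 2.22693297, -2.16645921,  0.07069443]), 'tvec': array([-0.06342158,  0.58089545,  1.08667769])}
wrist {'fov_y': 62.33978745179165, 'cx': 316.9389186033106, 'cy': 198.3920279495477, 'D': array([-0.01428149,  0.        ,  0.        ,  0.        ,  0.        ]), 'rvec': array([-2.28348461, -1.72220943, -0.28577818]), 'tvec': array([-0.67432802, -0.04188309,  0.3822439 ])}
```

View pics/scene0.png

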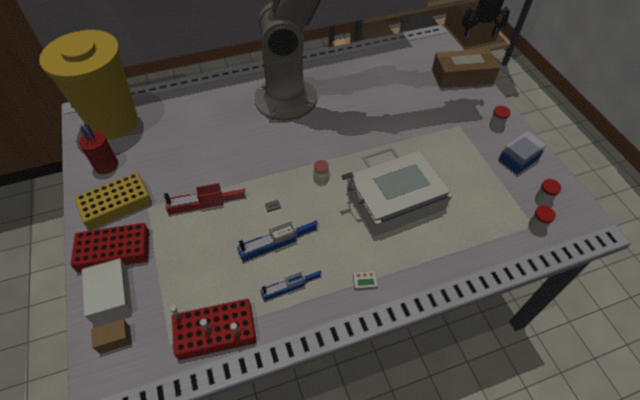

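View pics/top0.png

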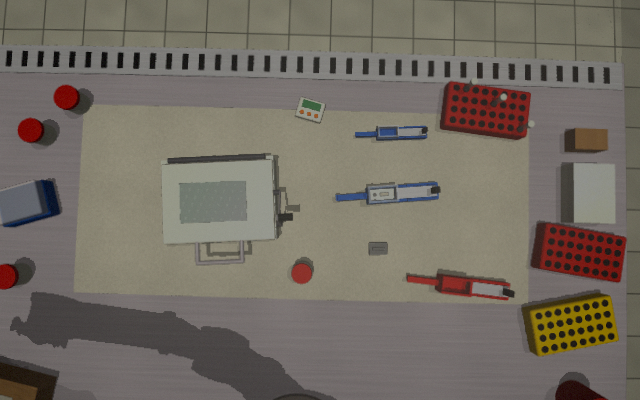

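View pics/wrist0.png

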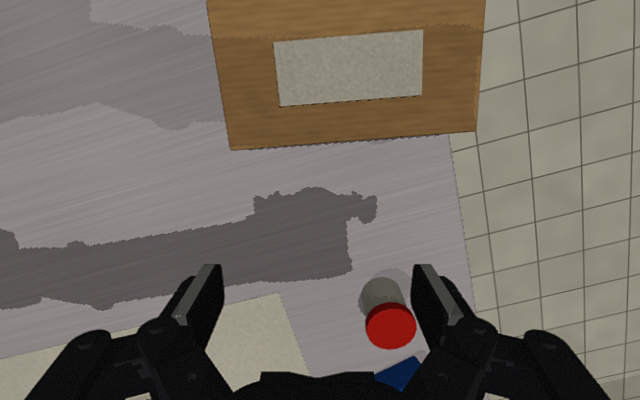

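```bash
cat > h.py <<'E'
import numpy as np, cv2
from bench import *
from scipy.spatial.transform import Rotation as R
def cam(n,info=None):
    i=info or camera_info(n); f=200/np.tan(np.radians(i["fov_y"]/2))
    K=np.array([[f,0,i["cx"]],[0,f,i["cy"]],[0,0,1.]]); M=cv2.Rodrigues(i["rvec"])[0]
    return K,i["D"],M,np.array(i["tvec"]),i["rvec"]
def ray(n,uv,info=None):
    K,D,M,t,_=cam(n,info)
    p=cv2.undistortPoints(np.array(uv,float).reshape(-1,1,2),K,D).reshape(-1,2)
    d=np.c_[p,np.ones(len(p))]@M
    return -M.T@t,d/np.linalg.norm(d,axis=1)[:,None]
def plane(n,uv,z,info=None):
    o,d=ray(n,uv,info); return o+d*((z-o[2])/d[:,2])[:,None]
def tri(n1,uv1,n2,uv2,i1=None,i2=None):
    o1,d1=ray(n1,uv1,i1);o2,d2=ray(n2,uv2,i2);d1=d1[0];d2=d2[0]
    A=np.c_[d1,-d2];s=np.linalg.lstsq(A,o2-o1,rcond=None)[0]
    a=o1+s[0]*d1;b=o2+s[1]*d2;return (a+b)/2,np.linalg.norm(a-b)
def proj(n,P,info=None):
    K,D,M,t,rv=cam(n,info); return cv2.projectPoints(np.array(P,float).reshape(-1,1,3),rv,t,K,D)[0].reshape(-1,2)
def tool():
    s=get_obs(); return s["tcp_pos"],R.from_rotvec(s["orientation"])
def save(n,name,crop=None,scale=1):
    f=grab_frame(n)
    g=f if crop is None else f[crop[1]:crop[3],crop[0]:crop[2]]
    if scale!=1: g=cv2.resize(g,None,fx=scale,fy=scale,interpolation=cv2.INTER_CUBIC)
    cv2.imwrite("pics/"+name,g); return f
E
python3 - <<'E'
from h import *
np.set_printoptions(precision=4,suppress=True)
p,r=tool();print(p);print(r.as_matrix())
t=cv2.imread("pics/top0.png")
cv2.imwrite("pics/t_a.png",cv2.resize(t[140:280,150:310],None,fx=4.5,fy=4.2,interpolation=cv2.INTER_CUBIC))
cv2.imwrite("pics/t_b.png",cv2.resize(t[165:265,325:450],None,fx=6,fy=6,interpolation=cv2.INTER_CUBIC))
s=cv2.imread("pics/scene0.png")
cv2.imwrite("pics/s_a.png",cv2.resize(s[140:250,330:460],None,fx=5,fy=5,interpolation=cv2.INTER_CUBIC))
cv2.imwrite("pics/s_b.png",cv2.resize(s[190:265,230:330],None,fx=7,fy=7,interpolation=cv2.INTER_CUBIC))
for n,u in [("cup",(302,272)),("timer",(311,110)),("control",(378,248))]: print(n,plane("top",u,.01))
E
```

```text
[0.1856 0.6485 0.2306]
[[-0.0003  0.2751  0.9614]
 [-0.0014  0.9614 -0.2751]
 [-1.     -0.0014  0.0001]]
cup [[ 0.4035 -0.0033  0.01  ]]
timer [[ 0.7945 -0.0135  0.01  ]]
control [[ 0.4652 -0.1832  0.01  ]]
```

View pics/t_a.png

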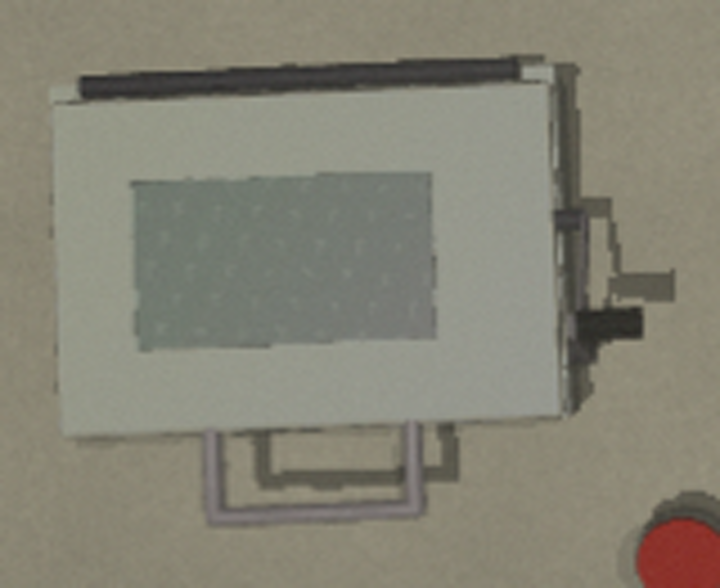

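View pics/t_b.png

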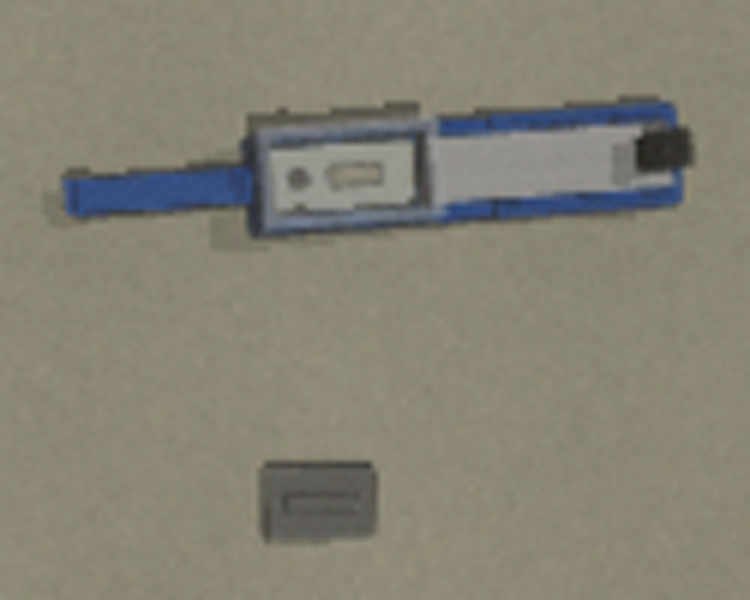

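View pics/s_a.png

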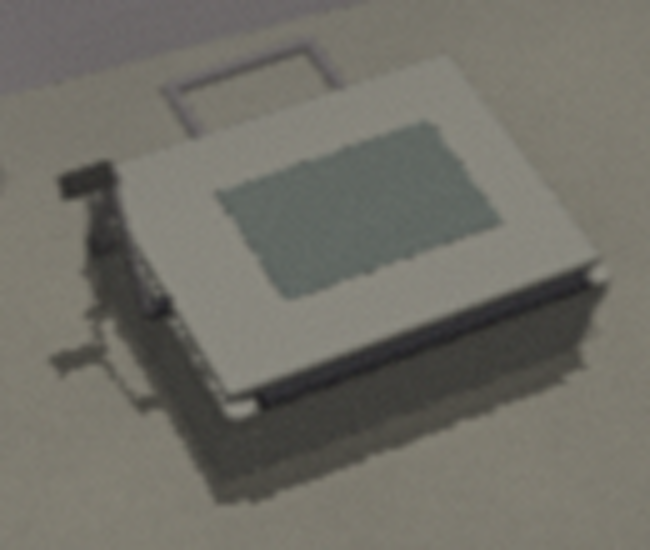

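View pics/s_b.png

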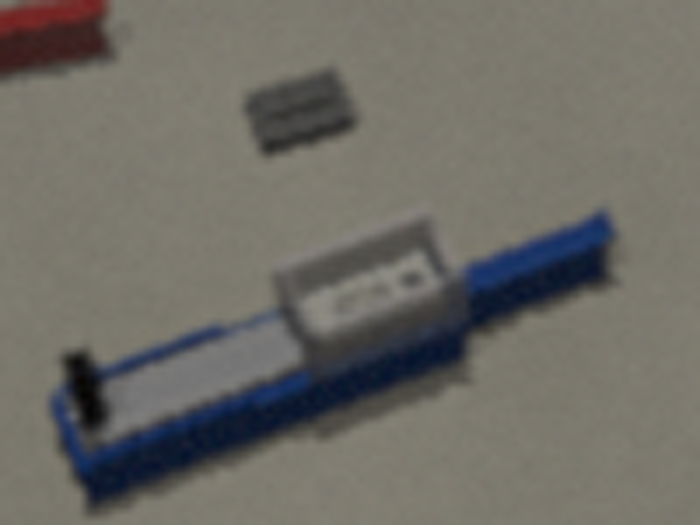

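Run:
```python
from h import *
np.set_printoptions(precision=4,suppress=True)
a=lambda u:(150+u[0]/4.5,140+u[1]/4.2); b=lambda u:(325+u[0]/6,165+u[1]/6)
sa=lambda u:(330+u[0]/5,140+u[1]/5); sb=lambda u:(230+u[0]/7,190+u[1]/7)
h=plane("top",[a((80,87)),a((520,69))],.08); g=plane("top",[a((212,516)),a((420,505))],.08)
print("hinge",h,h.mean(0));print("handle",g,g.mean(0)); print(np.linalg.norm(h.mean(0)-g.mean(0)))
print("yaw",np.arctan2(*(h[0]-h[1])[[0,1]])*-1, np.arctan2(*(g[0]-g[1])[[0,1]])*-1)
print("handle tri",tri("top",a((212,516)),"scene",sa((308,45))),tri("top",a((420,505)),"scene",sa((170,92))))
print("lidcorners",plane("top",[a((55,105)),a((548,85)),a((560,415)),a((65,437))],.085))
print("knob",plane("top",[a((578,325)),a((642,322))],.142),tri("top",a((642,322)),"scene",sa((65,185))))
print("mag ledge end",plane("top",[b((65,195))],.03))
print("window walls top corners",plane("top",[b((250,122)),b((437,122)),b((437,215)),b((250,235))],.094))
print("rear corners floor", plane("top",[b((682,105)),b((682,205))],.03))
print("post top",tri("top",b((665,148)),"scene",sb((75,360))),plane("top",[b((665,148))],.075))
print("control",plane("top",[b((265,465)),b((376,465)),b((376,540)),b((265,540))],.01))
```

```text
hinge [[0.6521 0.3056 0.08  ]
 [0.6679 0.0845 0.08  ]] [0.66  0.195 0.08 ]
handle [[0.4245 0.2293 0.08  ]
 [0.4333 0.1262 0.08  ]] [0.4289 0.1778 0.08  ]
0.23170583180986826
yaw 0.07108482376286589 0.08516087453844996
handle tri (array([0.4243, 0.2334, 0.0712]), np.float64(0.003716478928502018)) (array([0.434 , 0.1307, 0.0736]), np.float64(0.007401466236830764))
lidcorners [[0.6414 0.316  0.085 ]
 [0.6589 0.0696 0.085 ]
 [0.4831 0.0578 0.085 ]
 [0.4645 0.3028 0.085 ]]
knob [[0.5305 0.0455 0.142 ]
 [0.5328 0.0155 0.142 ]] (array([0.5339, 0.0185, 0.1411]), np.float64(0.006259374579162591))
mag ledge end [[ 0.5822 -0.0785  0.03  ]]
window walls top corners [[ 0.6075 -0.1441  0.094 ]
 [ 0.6095 -0.2137  0.094 ]
 [ 0.5749 -0.2143  0.094 ]
 [ 0.5656 -0.145   0.094 ]]
rear corners floor [[ 0.6246 -0.3217  0.03  ]
 [ 0.585  -0.3222  0.03  ]]
post top (array([ 0.6041, -0.3049,  0.0703]), np.float64(0.0001435001963071162)) [[ 0.6037 -0.3037  0.075 ]]
control [[ 0.4777 -0.1618  0.01  ]
 [ 0.4789 -0.2061  0.01  ]
 [ 0.4491 -0.2067  0.01  ]
 [ 0.448  -0.1624  0.01  ]]
```

```bash
cat >> h.py <<'E'
def Rdown(jaw):  # tool x down, tool y at world angle jaw
    x=np.array([0,0,-1.]);y=np.array([np.cos(jaw),np.sin(jaw),0]);return np.c_[x,y,np.cross(x,y)]
def goto(pos,Rt):
    """prints turn + shift in tool axes from present pose"""
    p,r=tool();M=r.as_matrix();w=R.from_matrix(M.T@Rt).as_rotvec();s=M.T@(np.array(pos)-p)
    d=np.linalg.norm(s);a=np.linalg.norm(w)
    print("turn",w.round(4),"shift",s.round(4),"rows>=%.1f"%max(d/.0625,a/.1868))
    return w,s
E
python3 - <<'E'
from h import *
np.set_printoptions(precision=4,suppress=True)
goto((.41,.178,.24),Rdown(.075)); goto((.41,.178,.24),Rdown(.075+np.pi))
K,D,M,t,_=cam("wrist");p,r=tool();print("cam in tool",r.as_matrix().T@(-M.T@t-p));print(r.as_matrix().T@M.T)
E
```

```text
turn [1.2171 0.0009 0.0012] shift [-0.0089 -0.3906  0.3452] rows>=8.3
turn [-1.9245 -0.0013  0.001 ] shift [-0.0089 -0.3906  0.3452] rows>=10.3
cam in tool [-0.1425  0.0008 -0.0852]
[[ 0.0014 -0.3267  0.9451]
 [ 1.      0.0002 -0.0014]
 [ 0.0003  0.9451  0.3267]]
```

Call:
apply_moves:
  series: "1.217 0 0 -0.01 -0.39 0.345 1; 1.217 0 0 -0.01 -0.39 0.345 1; 1.217 0 0 -0.01 -0.39 0.345 1; 1.217 0 0 -0.01 -0.39 0.345 1; 1.217 0 0 -0.01 -0.39 0.345 1; 1.217 0 0 -0.01 -0.39 0.345 0.5; 1.217 0 0 -0.01 -0.39 0.345 0.5; 1.217 0 0 -0.01 -0.39 0.345 0.4; 1.217 0 0 -0.01 -0.39 0.345 0.4; 1.217 0 0 -0.01 -0.39 0.345 0.4; 1.217 0 0 -0.01 -0.39 0.345 0.4"

```text
clock: 1.52
tcp_pos: [0.4096, 0.1802, 0.2412]
orientation: [1.153, 1.245, -1.153]
contact_force: [-0.7, 0.3, -0.7]
grip_width: 0.0342
```

Run:
```python
from h import *
i=camera_info("wrist");save("wrist","w1.png");print(tool()[0],i)
```

```text
[0.4095037  0.18044392 0.24117439] {'fov_y': 62.33978745179165, 'cx': 316.9389186033106, 'cy': 198.3920279495477, 'D': array([-0.01428149,  0.        ,  0.        ,  0.        ,  0.        ]), 'rvec': array([-2.8056633 , -0.10736727, -0.0166465 ]), 'tvec': array([-0.42121913,  0.0949481 ,  0.43952806])}
```

View pics/w1.png

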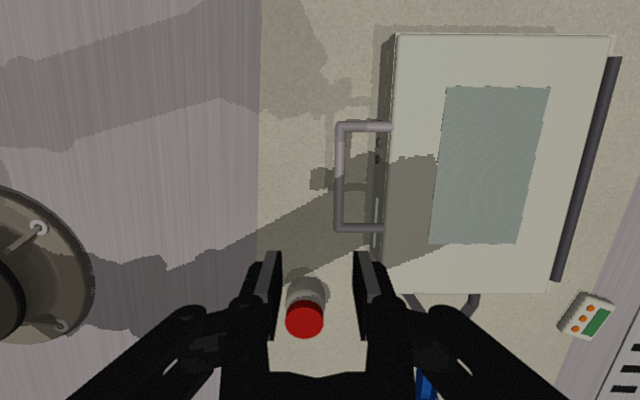

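Run:
```python
from h import *
np.set_printoptions(precision=4,suppress=True)
i={'fov_y': 62.33978745179165, 'cx': 316.9389186033106, 'cy': 198.3920279495477, 'D': np.array([-0.01428149,0,0,0,0]), 'rvec': np.array([-2.8056633 , -0.10736727, -0.0166465 ]), 'tvec': np.array([-0.42121913,  0.0949481 ,  0.43952806])}
print("handle",plane("w",[(341,126),(338,229)],.08,i))
print("lid top corners",plane("w",[(397,34),(609,36),(551,292),(378,290)],.085,i))
print("hinge bar",plane("w",[(618,57),(556,282)],.08,i))
o,d=ray("w",[(340,177)],i)
for uv in [(341,126),(338,229)]:
  t=cv2.imread("pics/top0.png")
print(tri("w",(341,126),"top",(197.1,262.9),i),tri("w",(338,229),"top",(243.3,260.2),i))
goto((.43,.18,.075),Rdown(.075))
```

```text
handle [[0.4267 0.2309 0.08  ]
 [0.4339 0.1293 0.08  ]]
lid top corners [[0.4646 0.3089 0.085 ]
 [0.6401 0.3221 0.085 ]
 [0.6678 0.0754 0.085 ]
 [0.4825 0.0644 0.085 ]]
hinge bar [[0.6577 0.3078 0.08  ]
 [0.6737 0.085  0.08  ]]
(array([0.4255, 0.2302, 0.0789]), np.float64(0.002712205055273292)) (array([0.4337, 0.1271, 0.0756]), np.float64(0.0013432678731546404))
turn [ 0.0023 -0.0001  0.0003] shift [0.1662 0.0204 0.002 ] rows>=2.7
```

Call:
apply_moves:
  series: "0 0 0 0.1 0.0205 0.002 0.4; 0 0 0 0.1 0.0205 0.002 0.4; 0 0 0 0.14 0.0205 0.002 0.4; 0 0 0 0.178 0.0205 0.002 0.4; 0 0 0 0.178 0.0205 0.002 0.4; 0 0 0 0.178 0.0205 0.002 0; 0 0 0 0.178 0.0205 0.002 0; 0 0 0 0.178 0.0205 0.002 0; 0 0 0 0.178 0.0205 0.002 0"
  force: 60

```text
clock: 2.7
tcp_pos: [0.4306, 0.1795, 0.0646]
orientation: [1.155, 1.245, -1.152]
contact_force: [-5.4, 0.6, 7.2]
grip_width: 0.0078
```

Run:
```python
from h import *
np.set_printoptions(precision=4,suppress=True)
print(get_obs())
save("wrist","w2.png")
```

```text
{'clock': 2.7, 'joints': array([-0.859 ,  0.4151,  0.4018,  2.1999, -0.297 ,  0.5754, -0.1613]), 'qvel': array([ 0.0008,  0.0004,  0.0007, -0.0005, -0.    ,  0.0019,  0.0011]), 'tau': array([  1.2103, -37.8242,   6.001 , -16.8938,   0.3353,  -1.3062,
        -0.0019]), 'tcp_pos': array([0.4306, 0.1795, 0.0646]), 'orientation': array([ 1.1549,  1.2451, -1.1521]), 'contact_force': array([-5.3762,  0.6434,  7.232 ]), 'moment': array([0.1488, 0.9405, 0.0276]), 'grip_width': 0.007763453342080522}
```

View pics/w2.png

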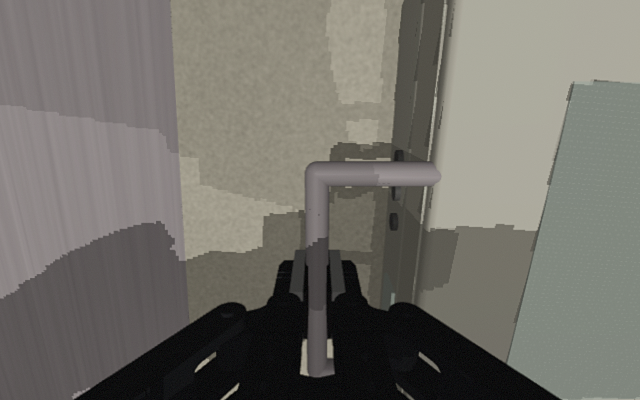

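Call:
apply_moves:
  series: "0 0 0 -0.027 0.0016 0 0; 0 0 0 -0.0535 0.0064 0 0; 0 0 0 -0.079 0.0144 0 0; 0 0 0 -0.104 0.0254 0 0; 0 0 0 -0.127 0.039 0 0; 0 0 0 -0.148 0.056 0 0; 0 0 0 -0.1675 0.075 0 0; 0 0 0 -0.184 0.096 0 0; 0 0 0 -0.198 0.119 0 0; 0 0 0 -0.21 0.1435 0 0; 0 0 0 -0.21 0.1435 0 0"

```text
clock: 4.12
tcp_pos: [0.5762, 0.1904, 0.278]
orientation: [1.159, 1.242, -1.148]
contact_force: [-7.3, 0.6, 19.1]
grip_width: 0.0077
```

Run:
```python
from h import *
np.set_printoptions(precision=4,suppress=True)
print(get_obs())
save("top","t3.png");save("scene","s3.png")
```

```text
{'clock': 4.125, 'joints': array([-0.8314,  0.3489,  0.5361,  1.7044, -0.1962,  1.1352, -0.1647]), 'qvel': array([-0.0107, -0.0151, -0.0061,  0.033 ,  0.0044, -0.0035, -0.0066]), 'tau': array([  2.    , -35.4394,   6.4032, -24.1101,   0.6229,  -2.1139,
         0.1003]), 'tcp_pos': array([0.5762, 0.1904, 0.278 ]), 'orientation': array([ 1.1593,  1.2425, -1.1481]), 'contact_force': array([-7.2734,  0.6484, 19.084 ]), 'moment': array([ 0.1251,  1.5224, -0.0369]), 'grip_width': 0.007740436977998381}
```

View pics/t3.png

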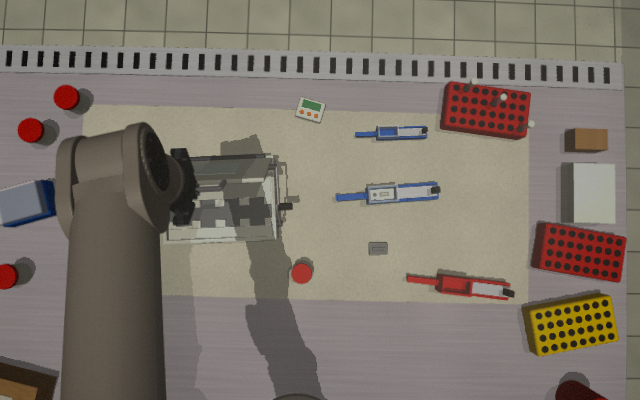

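View pics/s3.png

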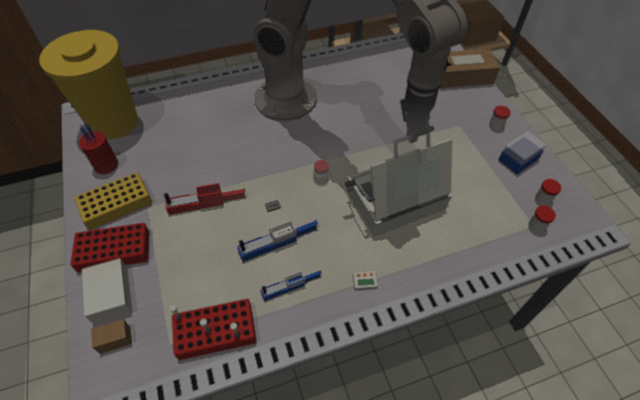

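Call:
apply_moves:
  series: "0 0 0 -0.008 0.015 0 0; 0 0 0 -0.012 0.03 0 0; 0 0 0 -0.016 0.042 0 0; 0 0 0 -0.017 0.05 0 0; 0 0 0 -0.017 0.05 0 0; 0 0 0 -0.017 0.05 0 0"

```text
clock: 4.97
tcp_pos: [0.6242, 0.1939, 0.2913]
orientation: [1.156, 1.243, -1.151]
contact_force: [-0.8, 4.2, 6.0]
grip_width: 0.0073
```

Run:
```python
from h import *
np.set_printoptions(precision=4,suppress=True)
print(get_obs())
save("top","t4.png",(140,130,320,290),4);save("scene","s4.png",(310,110,470,250),4)
```

```text
{'clock': 4.975, 'joints': array([-0.7763,  0.4286,  0.5353,  1.5693, -0.2301,  1.2043, -0.1229]), 'qvel': array([-0.0022, -0.0045, -0.0005,  0.0034,  0.0006,  0.0003,  0.    ]), 'tau': array([  2.6066, -48.8237,   9.3639, -26.0852,   1.2   ,  -0.1608,
         0.0249]), 'tcp_pos': array([0.6242, 0.1939, 0.2913]), 'orientation': array([ 1.1556,  1.2434, -1.1511]), 'contact_force': array([-0.794 ,  4.1819,  5.9976]), 'moment': array([ 0.7625,  0.3001, -0.0211]), 'grip_width': 0.007295000817666646}
```

View pics/t4.png

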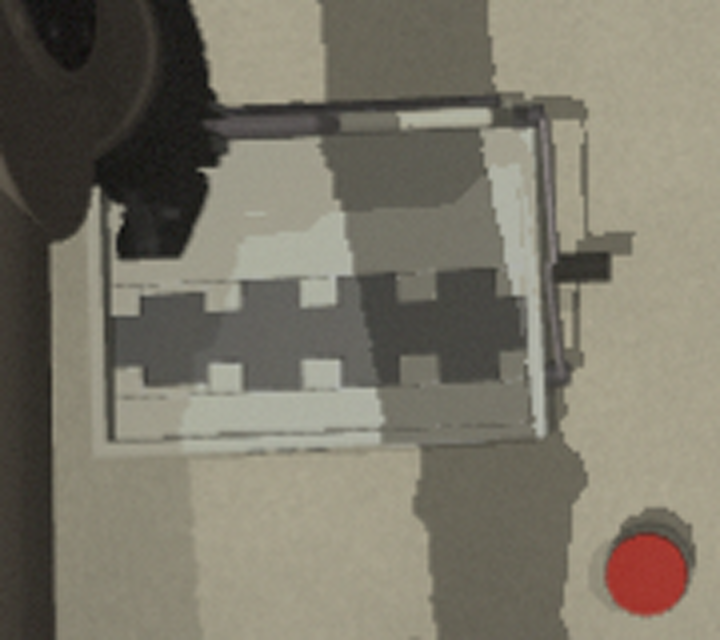

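View pics/s4.png

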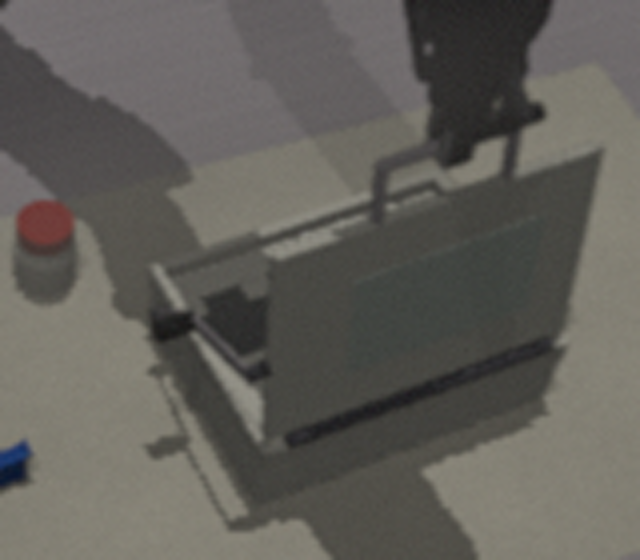

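Run:
```python
from h import *
np.set_printoptions(precision=4,suppress=True)
print(plane("top",[(280,196.5),(292.5,196.3)],.122))
print(tri("top",(280,196.5),"scene",(358.7,189.5)),tri("top",(292.5,196.3),"scene",(349,192)))
# predicted knob from hinge
H=np.array([.4303,.180])+.225*np.array([np.cos(.071),np.sin(.071)]);x=np.array([np.cos(.071),np.sin(.071)]);y=np.array([-x[1],x[0]])
for f in (.089,.069): print(H-f*x-.157*y)
# lid angle est
p,_=tool();print(H,p, np.arctan2(p[2]-.0646+.0, (H-p[:2])@x))
```

```text
[[0.5758 0.0453 0.122 ]
 [0.5769 0.0184 0.122 ]]
(array([0.5773, 0.0495, 0.1223]), np.float64(0.008981629449685913)) (array([0.5779, 0.021 , 0.1235]), np.float64(0.005861441170586159))
[0.5771 0.033 ]
[0.597  0.0345]
[0.6547 0.196 ] [0.6241 0.1939 0.2913] 1.4359614917377133
```

Call:
apply_moves:
  series: "0 0 0 0 0 0 0.35; 0 0 0 0 0 0 0.35; 0 0 0 0 0 0 0.35; 0 0 0 -0.03 0 0 0.35; 0 0 0 -0.07 0 0 0.35; 0 0 0 -0.08 -0.04 0.05 0.2; 0 0 0 -0.08 -0.09 0.1 0; 0 0 0.2 -0.08 -0.11 0.16 0; 0 0 0.4 -0.08 -0.11 0.16 0; 0 0 0.45 -0.08 -0.11 0.16 0; 0 0 0.45 -0.08 -0.11 0.16 0; 0 0 0.45 -0.08 -0.11 0.16 0"

```text
clock: 6.58
tcp_pos: [0.5266, 0.0254, 0.3708]
orientation: [1.348, 0.918, -0.815]
contact_force: [-0.6, -0.6, -0.6]
grip_width: 0.0001
```

Run:
```python
from h import *
np.set_printoptions(precision=4,suppress=True)
p,r=tool();print(p,r.as_matrix()); print(get_obs()["contact_force"])
f=save("top","t5.png",(140,130,320,290),4);f=save("scene","s5.png",(310,110,470,250),4)
t=.45;th=.071
xr=np.array([np.cos(th),np.sin(th),0])
H=np.array([.6547,.196,.08]); 
d=np.sin(t)*xr+np.array([0,0,-np.cos(t)])
y=np.array([-xr[1],xr[0],0])
Rt=np.c_[d,0*d,0*d]; z=-y; Rt[:,2]=z; Rt[:,1]=np.cross(z,d)
P=H-.145*xr+np.array([0,0,-.022])-.159*y
def tip(ph,off=.008): return P+.085*(np.cos(ph)*xr+np.array([0,0,np.sin(ph)]))-off*d
s=tip(np.radians(48.8),.03);print(s)
goto(s,Rt)
M=Rt
for a in (48.8,45,41,37,33,30,27,25,23): print(a,tip(np.radians(a)).round(4),(M.T@(tip(np.radians(a))-s)).round(4))
```

```text
[0.5266 0.0254 0.3708] [[ 0.4332  0.8982  0.0748]
 [ 0.0322  0.0674 -0.9972]
 [-0.9007  0.4344  0.0003]]
[-0.6134 -0.5538 -0.5938]
[0.5642 0.0302 0.149 ]
turn [ 0.0037 -0.0007  0.0007] shift [ 0.2159 -0.0624 -0.0021] rows>=3.6
48.8 [0.5737 0.0308 0.1292] [ 0.022 -0.    -0.   ]
45 [0.5778 0.0311 0.1253] [ 0.0273  0.002  -0.    ]
41 [0.5819 0.0314 0.121 ] [ 0.0329  0.0038 -0.    ]
37 [0.5856 0.0317 0.1164] [ 0.0387  0.0051 -0.    ]
33 [0.589  0.0319 0.1115] [0.0446 0.0061 0.    ]
30 [0.5913 0.0321 0.1077] [ 0.049   0.0065 -0.    ]
27 [0.5934 0.0322 0.1038] [ 0.0534  0.0067 -0.    ]
25 [0.5947 0.0323 0.1011] [ 0.0564  0.0068 -0.    ]
23 [0.5959 0.0324 0.0984] [ 0.0594  0.0067 -0.    ]
```

View pics/s5.png

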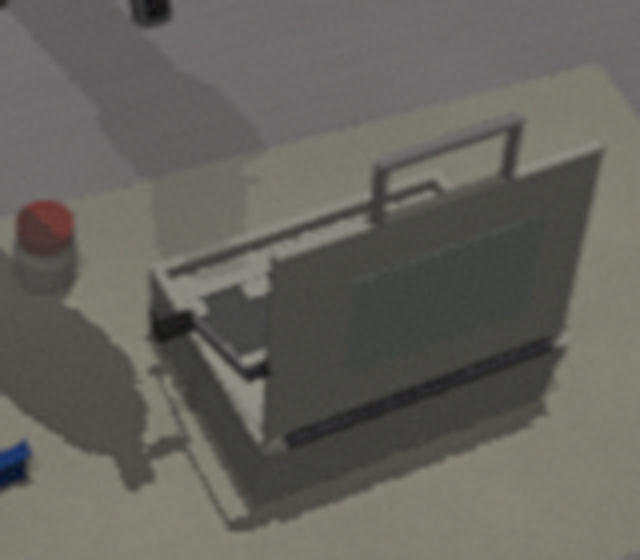

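View pics/t5.png

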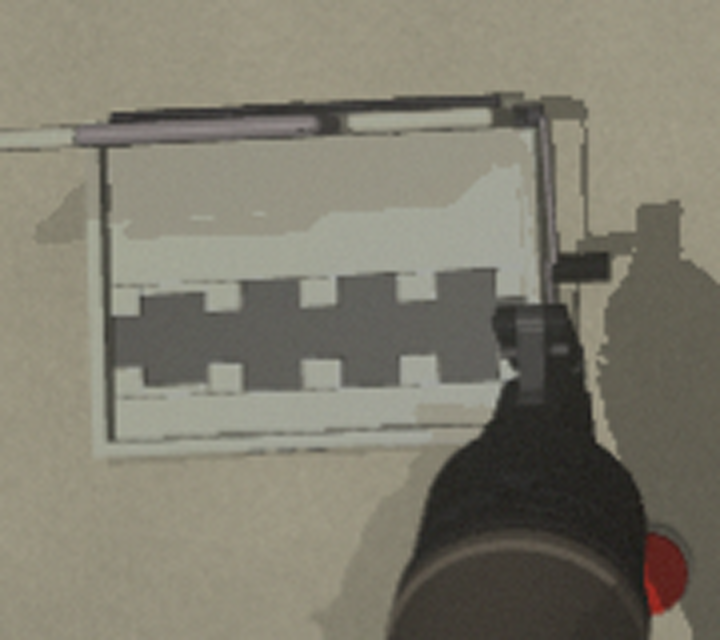

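Call:
apply_moves:
  series: "0 0 0 0.06 -0.017 -0.002 0; 0 0 0 0.12 -0.035 -0.002 0; 0 0 0 0.17 -0.049 -0.002 0; 0 0 0 0.21 -0.061 -0.002 0; 0 0 0 0.225 -0.062 -0.002 0; 0 0 0 0.238 -0.0625 -0.002 0; 0 0 0 0.243 -0.0605 -0.002 0; 0 0 0 0.249 -0.0585 -0.002 0"

```text
clock: 7.68
tcp_pos: [0.5821, 0.0314, 0.1195]
orientation: [1.346, 0.919, -0.816]
contact_force: [-0.7, 0.5, 0.9]
grip_width: -0.0005
```

Run:
```python
from h import *
np.set_printoptions(precision=4,suppress=True)
o=get_obs();print(o["tcp_pos"],o["contact_force"])
f=save("scene","s6.png",(310,110,470,250),4)
```

```text
[0.5821 0.0314 0.1195] [-0.6561  0.4832  0.9166]
```

View pics/s6.png

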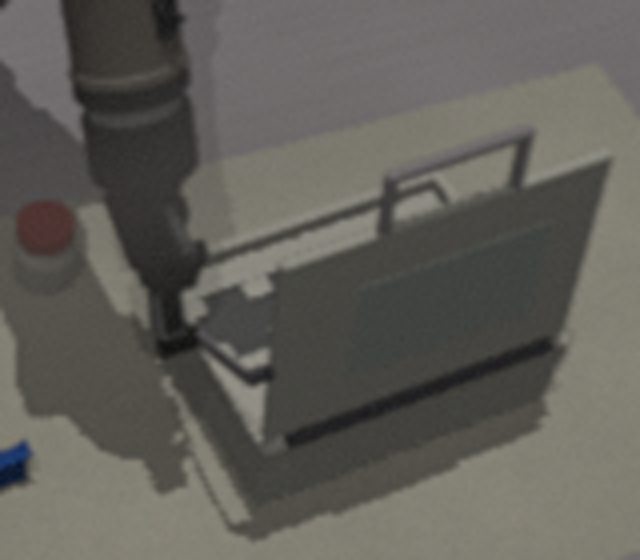

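Call:
apply_moves:
  series: "0 0 0 0.006 0.0013 0 0; 0 0 0 0.0117 0.0023 0 0; 0 0 0 0.0161 0.0027 0 0; 0 0 0 0.0205 0.003 0 0; 0 0 0 0.0235 0.003 0 0; 0 0 0 0.0235 0.003 0 0"

```text
clock: 8.48
tcp_pos: [0.5944, 0.0326, 0.1012]
orientation: [1.349, 0.919, -0.814]
contact_force: [-15.3, 0.5, 23.3]
grip_width: 0.0002
```

Run:
```python
from h import *
np.set_printoptions(precision=4,suppress=True)
o=get_obs();print(o["tcp_pos"],o["contact_force"])
f=save("scene","s7.png",(310,110,470,250),4)
```

```text
[0.5944 0.0326 0.1012] [-15.3241   0.4718  23.3373]
```

View pics/s7.png

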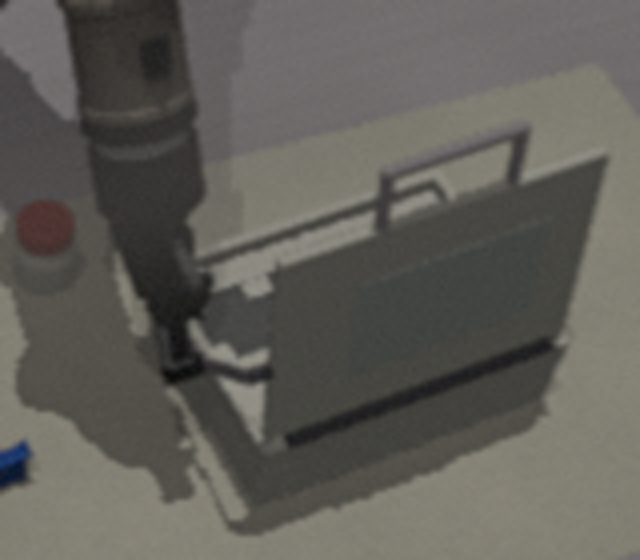

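Call:
apply_moves:
  series: "0 0 0 -0.04 0 0 0; 0 0 0 -0.1 0 0 0; 0 0 0 -0.14 0.02 0.03 0; 0 0 -0.2 -0.169 0.04 0.09 0; 0 0 -0.4 -0.169 0.062 0.15 0; 0 0 -0.45 -0.169 0.062 0.21 0.2; 0 0 -0.45 -0.169 0.062 0.232 0.35; 0 0 -0.45 -0.169 0.062 0.232 0.35; 0 0 -0.45 -0.169 0.062 0.232 0.35"

```text
clock: 9.65
tcp_pos: [0.5939, -0.2025, 0.2797]
orientation: [1.154, 1.241, -1.159]
contact_force: [0.5, 0.6, -0.4]
grip_width: 0.0299
```

Run:
```python
from h import *
np.set_printoptions(precision=4,suppress=True)
o=get_obs();print(o["tcp_pos"],o["contact_force"])
f=save("scene","s8.png",(310,110,470,250),4);save("top","t8.png",(140,130,320,290),4)
i=camera_info("wrist");f=save("wrist","w8.png");print(i["rvec"].tolist(),i["tvec"].tolist())
```

```text
[ 0.5939 -0.2025  0.2797] [ 0.4999  0.5827 -0.3924]
[-2.805485608327019, -0.10717309428733923, -0.015058348356376821] [-0.5761887479294341, -0.2881015892927086, 0.3477202191262405]
```

View pics/s8.png

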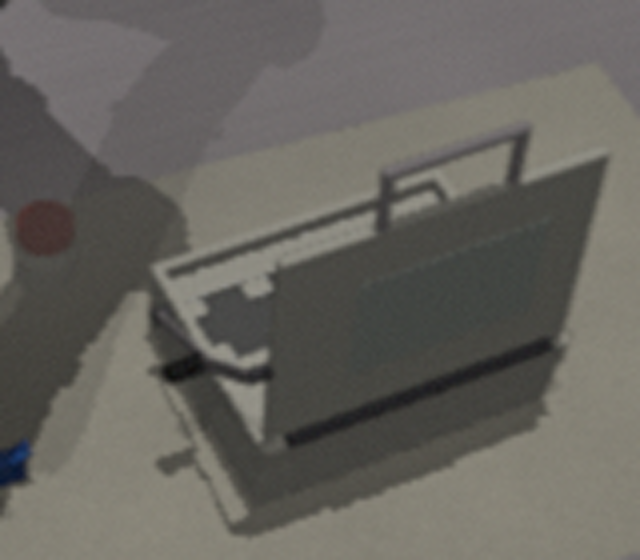

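View pics/t8.png

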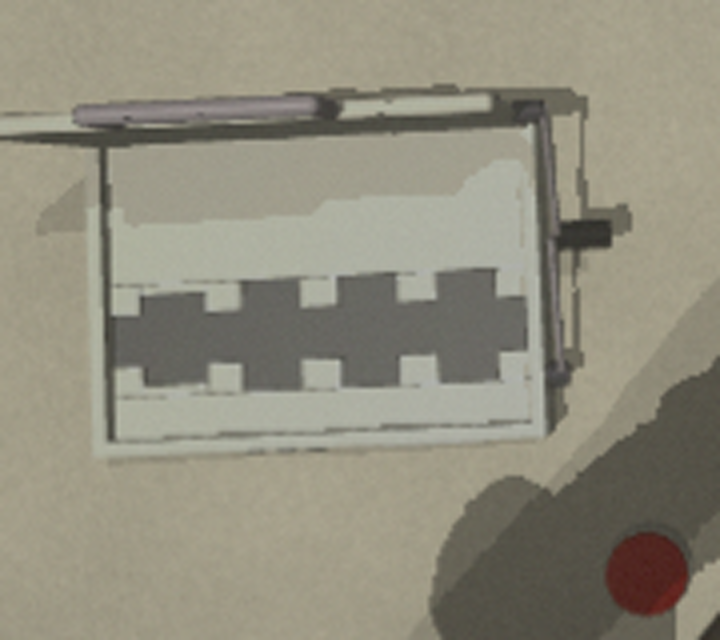

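View pics/w8.png

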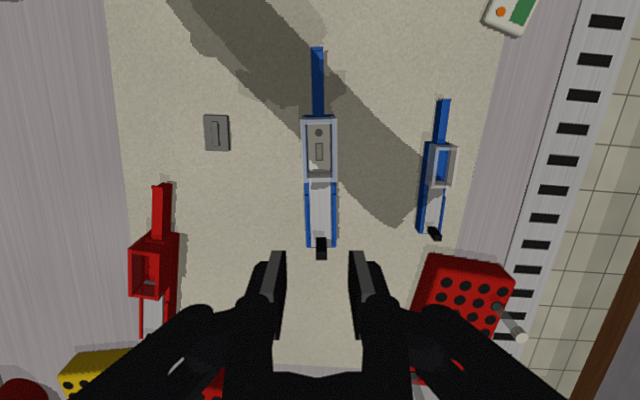

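Run:
```python
from h import *
np.set_printoptions(precision=4,suppress=True)
print("knob",tri("top",(292.5,188.5),"scene",(351.3,203.2)))
H=np.array([.6547,.196]);xr=np.array([np.cos(.071),np.sin(.071)]);y=np.array([-xr[1],xr[0]])
k=plane("top",[(292.5,188.5)],.096)[0];print(k,(H-k[:2])@xr)
w=cv2.imread("pics/w8.png")
cv2.imwrite("pics/w8m.png",cv2.resize(w[35:265,270:370],None,fx=2.5,fy=2.5,interpolation=cv2.INTER_CUBIC).transpose(1,0,2)[:,:,:])
cv2.imwrite("pics/w8c.png",cv2.resize(w[100:170,190:250],None,fx=8,fy=8,interpolation=cv2.INTER_CUBIC))
```

```text
knob (array([0.5968, 0.023 , 0.093 ]), np.float64(0.0050911791288564875))
[0.5957 0.0204 0.096 ] 0.0712900684110595
```

View pics/w8m.png

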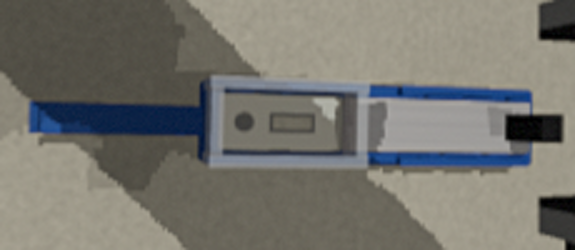

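View pics/w8c.png

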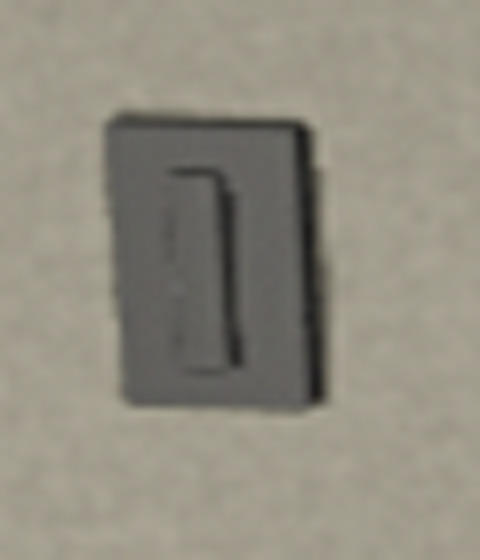

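Run:
```python
from h import *
np.set_printoptions(precision=4,suppress=True)
i=dict(camera_info("wrist"));i["rvec"]=np.array([-2.805485608327019, -0.10717309428733923, -0.015058348356376821]);i["tvec"]=np.array([-0.5761887479294341, -0.2881015892927086, 0.3477202191262405])
q=lambda c:(270+c[1]/2.5,35+c[0]/2.5)
L=lambda pts,z:plane("w",[q(c) for c in pts],z,i)
print("ledge",L([(30,101),(30,132),(200,107),(200,136)],.031))
print("walls",L([(210,77),(368,84),(368,167),(208,166)],.094), L([(210,77),(368,84),(368,167),(208,166)],.094).mean(0))
print("base",L([(372,86),(532,92),(532,165),(372,164)],.035))
print("post",L([(510,116),(562,116),(562,142),(510,142)],.075),L([(510,116),(562,116),(562,142),(510,142)],.075).mean(0))
c=lambda u:(190+u[0]/8,100+u[1]/8)
C=plane("w",[c((108,120)),c((300,122)),c((312,408)),c((125,403))],.01,i);print("control",C,C.mean(0))
```

```text
ledge [[ 0.5767 -0.0768  0.031 ]
 [ 0.5901 -0.0758  0.031 ]
 [ 0.5844 -0.1482  0.031 ]
 [ 0.5977 -0.1472  0.031 ]]
walls [[ 0.5736 -0.1473  0.094 ]
 [ 0.5803 -0.2108  0.094 ]
 [ 0.6145 -0.2082  0.094 ]
 [ 0.6079 -0.1439  0.094 ]] [ 0.5941 -0.1775  0.094 ]
base [[ 0.5801 -0.2302  0.035 ]
 [ 0.5888 -0.317   0.035 ]
 [ 0.6268 -0.314   0.035 ]
 [ 0.6181 -0.2273  0.035 ]]
post [[ 0.599  -0.2837  0.075 ]
 [ 0.6011 -0.311   0.075 ]
 [ 0.6134 -0.31    0.075 ]
 [ 0.611  -0.2828  0.075 ]] [ 0.6061 -0.2969  0.075 ]
control [[ 0.4517 -0.16    0.01  ]
 [ 0.4809 -0.1581  0.01  ]
 [ 0.4823 -0.202   0.01  ]
 [ 0.4529 -0.2034  0.01  ]] [ 0.467  -0.1809  0.01  ]
```

Run:
```python
from h import *
goto((.606,-.304,.1),Rdown(.1017));goto((.606,-.304,.047),Rdown(.1017))
p,r=tool();u=np.array([-.1015,.9948,0]);print(Rdown(.1017).T@(.068*u))
```

```text
turn [-0.0244 -0.0005  0.0011] shift [0.1793 0.0037 0.1064] rows>=3.3
turn [-0.0244 -0.0005  0.0011] shift [0.2323 0.0037 0.1064] rows>=4.1
[ 0.00000000e+00  1.44834639e-06 -6.79975958e-02]
```

Call:
apply_moves:
  series: "-0.024 0 0 0.04 0.0037 0.05 0.35; -0.024 0 0 0.08 0.0037 0.106 0.35; -0.024 0 0 0.14 0.0037 0.106 0.35; -0.024 0 0 0.19 0.0037 0.106 0.35; -0.024 0 0 0.232 0.0037 0.106 0.35; -0.024 0 0 0.232 0.0037 0.106 0.35; -0.024 0 0 0.232 0.0037 0.106 0; -0.024 0 0 0.232 0.0037 0.106 0; -0.024 0 0 0.232 0.0037 0.106 0"
  force: 40

```text
clock: 10.92
tcp_pos: [0.6069, -0.3051, 0.0497]
orientation: [1.137, 1.253, -1.133]
contact_force: [-0.6, 3.5, 3.1]
grip_width: 0.0132
```

Run:
```python
from h import *
o=get_obs();print(o["tcp_pos"],o["contact_force"],o["grip_width"])
save("wrist","w9.png")
```

```text
[ 0.60687359 -0.30513627  0.04967611] [-0.61564113  3.49538802  3.12399377] 0.013162037660937582
```

View pics/w9.png

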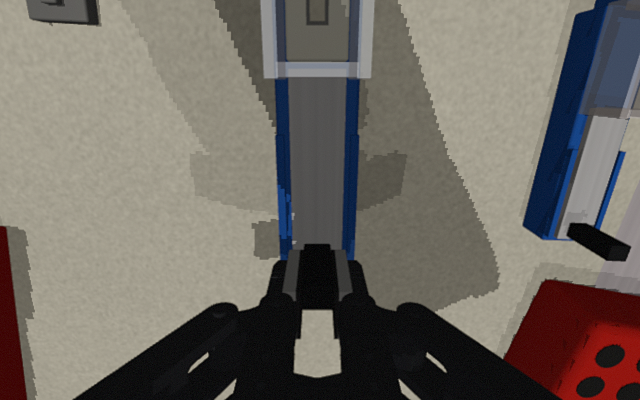

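Call:
apply_moves:
  series: "0 0 0 0 0 -0.01 0; 0 0 0 0 0 -0.02 0; 0 0 0 0 0 -0.03 0; 0 0 0 0 0 -0.04 0; 0 0 0 0 0 -0.05 0; 0 0 0 0 0 -0.06 0; 0 0 0 0 0 -0.066 0; 0 0 0 0 0 -0.069 0; 0 0 0 0 0 -0.069 0; 0 0 0 0 0 -0.069 0"

```text
clock: 12.22
tcp_pos: [0.6001, -0.2375, 0.0496]
orientation: [1.136, 1.251, -1.134]
contact_force: [2.5, 0.3, 8.0]
grip_width: 0.013
```

Run:
```python
from h import *
o=get_obs();print(o["tcp_pos"],o["contact_force"],o["grip_width"])
save("wrist","w10.png");save("scene","s10.png",(220,180,330,270),6)
```

```text
[ 0.60005331 -0.23746406  0.04958812] [2.4643389  0.25771834 8.04143805] 0.013021981365799032
```

View pics/w10.png

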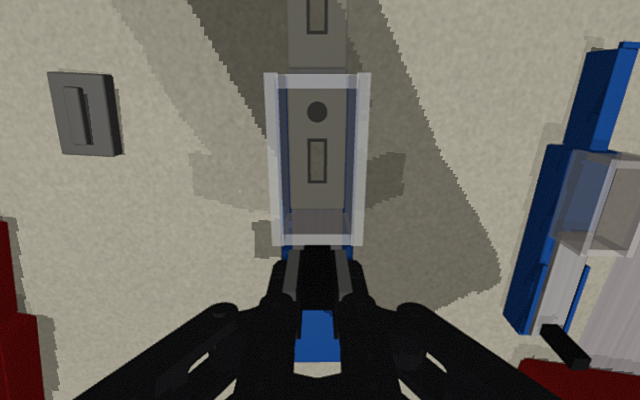

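View pics/s10.png

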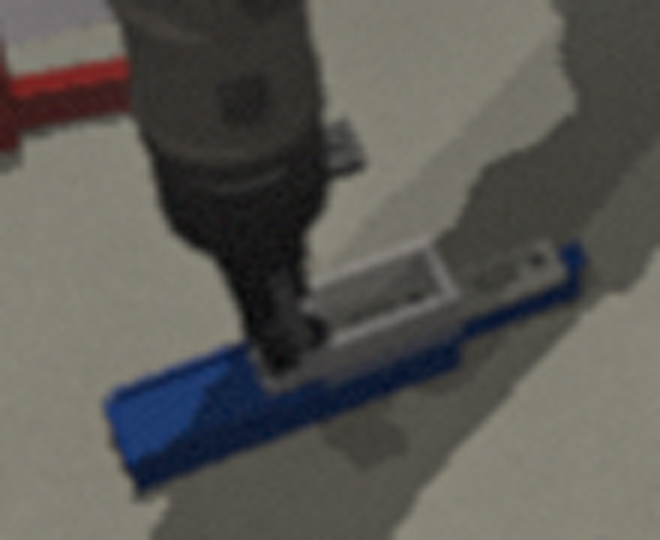

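Call:
apply_moves:
  series: "0 0 0 0 0 0.012 0; 0 0 0 0 0 0.024 0; 0 0 0 0 0 0.036 0; 0 0 0 0 0 0.048 0; 0 0 0 0 0 0.06 0; 0 0 0 0 0 0.067 0; 0 0 0 0 0 0.07 0; 0 0 0 0 0 0.07 0; 0 0 0 0 0 0.07 0.35; 0 0 0 0 0 0.07 0.35; 0 0 0 -0.05 0 0.07 0.35; 0 0 0 -0.11 0 0.06 0.35"

```text
clock: 13.82
tcp_pos: [0.603, -0.2969, 0.1577]
orientation: [1.136, 1.257, -1.14]
contact_force: [1.3, 0.4, 0.0]
grip_width: 0.0299
```

Run:
```python
from h import *
o=get_obs();print(o["tcp_pos"],o["contact_force"],o["grip_width"])
goto((.588,-.05,.18),Rdown(.1017))
```

```text
[ 0.60300223 -0.29694034  0.15765535] [1.27528031 0.42259726 0.03042472] 0.029892212450351074
turn [-0.0045 -0.0005  0.0038] shift [-0.0223  0.009  -0.2472] rows>=4.0
```

Call:
apply_moves:
  series: "0 0 0 -0.01 0.003 -0.06 0.45; 0 0 0 0 0.006 -0.12 0.45; 0 0 0 0 0.006 -0.182 0.45; 0 0 0 0 0.006 -0.182 0.45; 0 0 0 0 0.006 -0.182 0.45"

```text
clock: 14.45
tcp_pos: [0.5922, -0.1152, 0.1578]
orientation: [1.135, 1.254, -1.137]
contact_force: [-0.2, -1.2, 0.8]
grip_width: 0.0385
```

Run:
```python
from h import *
i=camera_info("wrist")
o=get_obs();print(o["tcp_pos"],o["contact_force"],o["grip_width"]);print(i["rvec"].tolist(),i["tvec"].tolist())
save("wrist","w11.png")
```

```text
[ 0.5921929  -0.11522835  0.15780255] [-0.23129861 -1.24801209  0.83814998] 0.03854273055643666
[-2.803525817344958, -0.13934067272621603, -0.021626295216779383] [-0.5770654219673526, -0.1817826893928678, 0.25543864284697804]
```

View pics/w11.png

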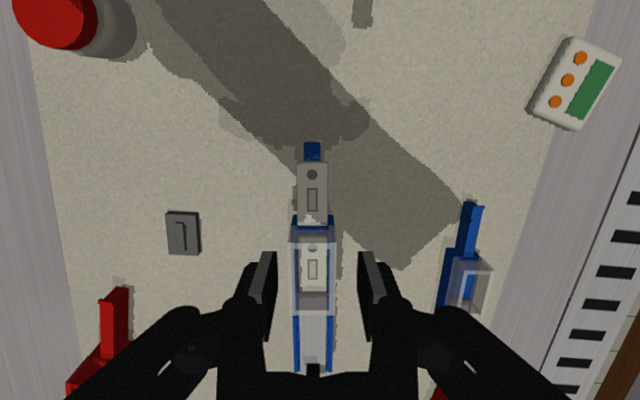

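Run:
```python
from h import *
np.set_printoptions(precision=4,suppress=True)
i=dict(camera_info("wrist"));i["rvec"]=np.array([-2.803525817344958, -0.13934067272621603, -0.021626295216779383]);i["tvec"]=np.array([-0.5770654219673526, -0.1817826893928678, 0.25543864284697804])
w=cv2.imread("pics/w11.png")
cv2.imwrite("pics/w11m.png",cv2.resize(w[135:325,270:355],None,fx=3,fy=3,interpolation=cv2.INTER_CUBIC).transpose(1,0,2))
print(plane("w",[(298,163),(326.5,163),(312,163),(312,227),(312,174)],.037,i))
```

```text
[[ 0.5737 -0.0926  0.037 ]
 [ 0.5967 -0.0903  0.037 ]
 [ 0.585  -0.0914  0.037 ]
 [ 0.5904 -0.148   0.037 ]
 [ 0.5859 -0.1006  0.037 ]]
```

View pics/w11m.png

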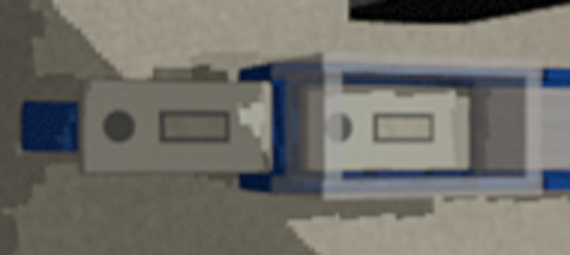

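Run:
```python
from h import *
goto((.5878,-.119,.028),Rdown(.1017))
```

```text
turn [-0.0044  0.001   0.0002] shift [ 0.13   -0.0046  0.002 ] rows>=2.1
```

Call:
apply_moves:
  series: "0 0 0 0.05 -0.0046 0.002 0.45; 0 0 0 0.09 -0.0046 0.002 0.45; 0 0 0 0.115 -0.0046 0.002 0.45; 0 0 0 0.13 -0.0046 0.002 0.45; 0 0 0 0.13 -0.0046 0.002 0.45"

```text
clock: 15.12
tcp_pos: [0.5877, -0.1188, 0.0275]
orientation: [1.137, 1.254, -1.139]
contact_force: [0.8, 0.4, 0.1]
grip_width: 0.0388
```

Run:
```python
from h import *
o=get_obs();print(o["tcp_pos"],o["contact_force"],o["grip_width"])
save("wrist","w12.png")
```

```text
[ 0.58769397 -0.11882233  0.0274691 ] [0.76377606 0.37847473 0.1225313 ] 0.038758545216409326
```

View pics/w12.png

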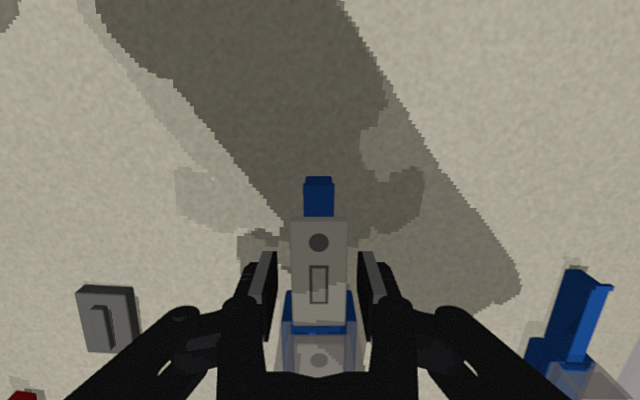

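Call:
apply_moves:
  series: "0 0 0 0 0 0 0; 0 0 0 0 0 0 0; 0 0 0 0 0 0 0; 0 0 0 -0.02 0 0 0; 0 0 0 -0.06 0 0 0; 0 0 0 -0.12 0 0 0; 0 0 0 -0.12 0 0 0"
  force: 35

```text
clock: 16.05
tcp_pos: [0.5909, -0.1186, 0.1534]
orientation: [1.139, 1.247, -1.131]
contact_force: [-0.7, 0.9, -0.4]
grip_width: 0.0249
```

Run:
```python
from h import *
o=get_obs();print(o["tcp_pos"],o["contact_force"],o["grip_width"])
save("wrist","w13.png")
# pocket centres from top view t8 (4x crop off 140,130)
np.set_printoptions(precision=4,suppress=True)
c=lambda u:(140+u[0]/4,130+u[1]/4)
for nm,q in dict(p0=[(142,294),(205,291),(205,382),(145,386)],p1=[(242,281),(300,278),(300,385),(244,388)],p2=[(338,276),(398,273),(398,384),(340,386)],p3=[(436,270),(496,268),(498,382),(438,384)]).items():
    P=plane("top",[c(u) for u in q],.062);print(nm,P.mean(0),"len",np.linalg.norm(P[0]-P[3]),np.linalg.norm(P[0]-P[1]))
H=np.array([.6547,.196]);xr=np.array([np.cos(.071),np.sin(.071)]);y=np.array([-xr[1],xr[0]])
for k in (84,28,-28,-84): print(H-.115*xr+k*.001*y)
```

```text
[ 0.59094904 -0.11858609  0.15343353] [-0.72285823  0.88469011 -0.40615316] 0.024930762483670908
p0 [0.5317 0.2695 0.062 ] len 0.05261681790839915 0.036216483019119644
p1 [0.5362 0.2139 0.062 ] len 0.061129530492521206 0.033283192756630074
p2 [0.5397 0.1585 0.062 ] len 0.06281943226134369 0.03437821514315333
p3 [0.5434 0.1024 0.062 ] len 0.06509463613113839 0.034330863992134794
[0.534  0.2716]
[0.538  0.2158]
[0.542  0.1599]
[0.5459 0.1041]
```

View pics/w13.png

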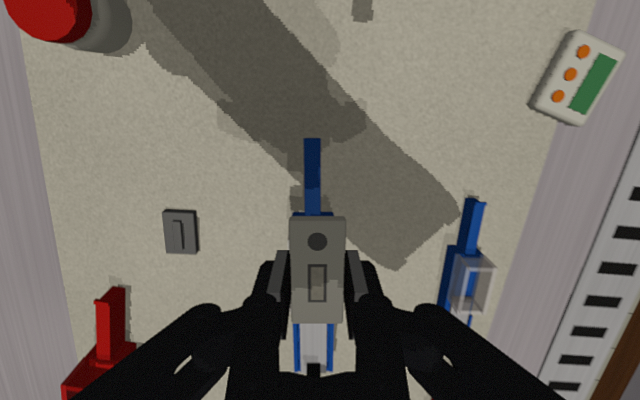

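Run:
```python
from h import *
goto((.5445,.103,.16),Rdown(1.641))
```

```text
turn [-1.5418  0.0038 -0.0036] shift [-0.0092 -0.023  -0.224 ] rows>=8.3
```

Call:
apply_moves:
  series: "-0.15 0 0 -0.02 -0.005 -0.03 0; -0.33 0 0 -0.03 -0.01 -0.07 0; -0.51 0 0 -0.03 -0.015 -0.12 0; -0.69 0 0 -0.03 -0.02 -0.17 0; -0.87 0 0 -0.03 -0.023 -0.224 0; -1.05 0 0 -0.02 -0.023 -0.224 0; -1.23 0 0 -0.01 -0.023 -0.224 0; -1.4 0 0 -0.009 -0.023 -0.224 0; -1.542 0.004 -0.004 -0.009 -0.023 -0.224 0; -1.542 0.004 -0.004 -0.009 -0.023 -0.224 0; -1.542 0.004 -0.004 -0.009 -0.023 -0.224 0"

```text
clock: 17.48
tcp_pos: [0.5428, 0.1031, 0.1567]
orientation: [-0.053, 1.576, 0.053]
contact_force: [-0.5, -0.3, -0.6]
grip_width: 0.0249
```

Run:
```python
from h import *
i=camera_info("wrist")
o=get_obs();print(o["tcp_pos"],o["contact_force"],o["grip_width"]);print(i["rvec"].tolist(),i["tvec"].tolist())
save("wrist","w14.png")
goto((.5445,.103,.16),Rdown(1.641))
```

```text
[0.54279619 0.10312944 0.15665104] [-0.4698435  -0.29887033 -0.55010594] 0.024854750571881096
[-1.9784692888299786, -2.116759254024322, -0.3471439688630589] [-0.0670187746975779, -0.5360244075578243, 0.13496331448703916]
turn [-0.0022 -0.0056  0.0002] shift [-0.0033 -0.0003  0.0015] rows>=0.1
```

View pics/w14.png

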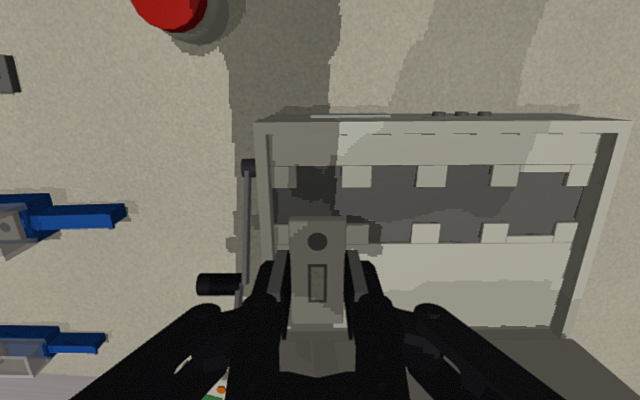

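Run:
```python
from h import *
w=cv2.imread("pics/w14.png")
cv2.imwrite("pics/w14m.png",cv2.resize(w[150:260,265:605],None,fx=2.35,fy=3,interpolation=cv2.INTER_CUBIC))
```

```text
(no output)
```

View pics/w14m.png

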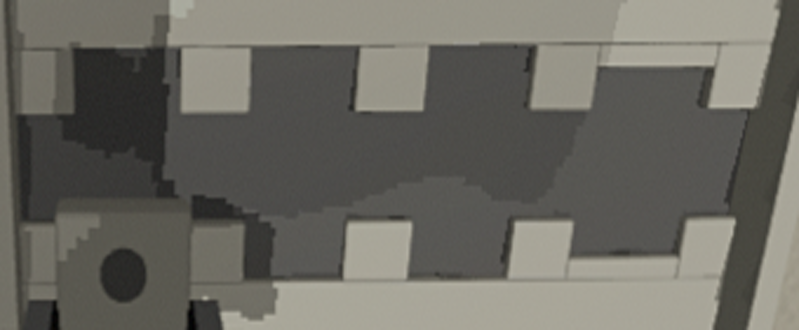

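Run:
```python
from h import *
np.set_printoptions(precision=4,suppress=True)
i=dict(camera_info("wrist"));i["rvec"]=np.array([-1.9784692888299786, -2.116759254024322, -0.3471439688630589]);i["tvec"]=np.array([-0.0670187746975779, -0.5360244075578243, 0.13496331448703916])
c=lambda u:(265+u[0]/2.35,150+u[1]/3)
for nm,q in dict(p2=[(251,46),(358,45),(344,280),(244,280)],p1=[(428,45),(533,45),(508,280),(409,280)],p0=[(598,67),(710,68),(680,257),(570,257)],p3=[(72,47),(182,47),(190,280)]).items():
    P=plane("w",[c(u) for u in q],.062,i);print(nm,P.mean(0)[:2],P[:,:2].tolist() if nm=="p3" else "",np.linalg.norm(P[0]-P[1]),np.linalg.norm(P[1]-P[2]),np.arctan2(*(P[1]-P[0])[:2]))
P=plane("w",[c((57,205)),c((190,205)),c((123,205))],.038+.0,i);
h=.157+.003+.007
print(plane("w",[(289,219),(345,219),(317,219),(317,242)],.1567+.0025+.007,i))
```

```text
p2 [0.5412 0.1615]  0.03345573174596617 0.06368644132097286 -0.07576876812802637
p1 [0.5374 0.2169]  0.03303843359768623 0.06385299119046449 -0.06897834783530703
p0 [0.5331 0.2726]  0.0359324164762321 0.05153270849265638 -0.062153405900827824
p3 [0.5342 0.112 ] [[0.5148874381163224, 0.08627249127468652], [0.5125646770122324, 0.12056696350658788], [0.575250732578862, 0.12907302775379398]] 0.034373042414242695 0.06326053028137026 -0.06762661539501306
[[0.5142 0.0899 0.1662]
 [0.5126 0.1142 0.1662]
 [0.5134 0.102  0.1662]
 [0.5244 0.1028 0.1662]]
```

Run:
```python
from h import *
goto((.5463,.1045,.0580),Rdown(1.641))
```

```text
turn [-0.0022 -0.0056  0.0002] shift [0.0987 0.0011 0.004 ] rows>=1.6
```

Call:
apply_moves:
  series: "-0.002 -0.005 0 0.03 0.001 0.004 0; -0.002 -0.005 0 0.06 0.001 0.004 0; -0.002 -0.005 0 0.08 0.001 0.004 0; -0.002 -0.005 0 0.09 0.001 0.004 0; -0.002 -0.005 0 0.095 0.001 0.004 0; -0.002 -0.005 0 0.095 0.001 0.004 0"

```text
clock: 18.27
tcp_pos: [0.5469, 0.1045, 0.0622]
orientation: [-0.056, 1.57, 0.056]
contact_force: [0.7, -0.5, 0.8]
grip_width: 0.025
```

Run:
```python
from h import *
o=get_obs();print(o["tcp_pos"],o["contact_force"],o["grip_width"])
save("wrist","w15.png")
```

```text
[0.54689966 0.10446418 0.06216434] [ 0.68401544 -0.51835023  0.80336666] 0.025047982456403942
```

View pics/w15.png

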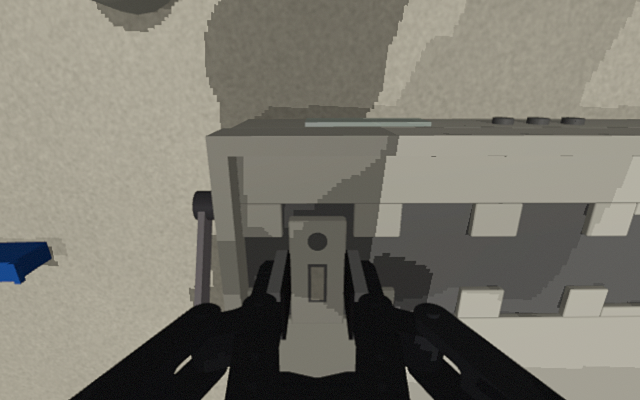

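Call:
apply_moves:
  series: "0 0 0 0.002 0 0 0; 0 0 0 0.0042 0 0 0; 0 0 0 0.0042 0 0 0; 0 0 0 0.0042 0 0 0"

```text
clock: 18.82
tcp_pos: [0.547, 0.1046, 0.0582]
orientation: [-0.056, 1.57, 0.057]
contact_force: [-0.9, -0.6, 5.4]
grip_width: 0.0251
```

Call:
apply_moves:
  series: "0 0 0 0 0 0 0.42; 0 0 0 0 0 0 0.42; 0 0 0 0 0 0 0.42; 0 0 0 -0.02 0 0 0.42; 0 0 0 -0.06 0 0 0.42; 0 0 0 -0.1 0 0 0.42; 0 0 0 -0.1 0 0 0.42"

```text
clock: 19.7
tcp_pos: [0.5488, 0.1047, 0.1605]
orientation: [-0.055, 1.565, 0.058]
contact_force: [-0.7, 0.8, 0.2]
grip_width: 0.0355
```

Run:
```python
from h import *
i=camera_info("wrist")
o=get_obs();print(o["tcp_pos"],o["contact_force"],o["grip_width"]);print(i["rvec"].tolist(),i["tvec"].tolist())
save("wrist","w16.png")
save("top","t16.png")
goto((.6065,-.304,.12),Rdown(.1017))
```

```text
[0.5487517  0.10469788 0.16053289] [-0.68446491  0.78269015  0.17946206] 0.03549497514117164
[-1.968897278386623, -2.1154956751429355, -0.3611192277502229] [-0.06595907485338062, -0.5428821863617403, 0.12996752333724237]
turn [ 1.5416e+00 -3.0000e-04 -4.0000e-04] shift [ 0.0375 -0.4119  0.0302] rows>=8.3
```

View pics/w16.png

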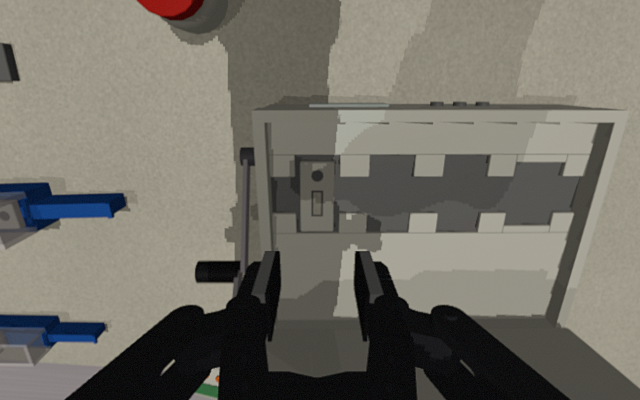

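View pics/t16.png

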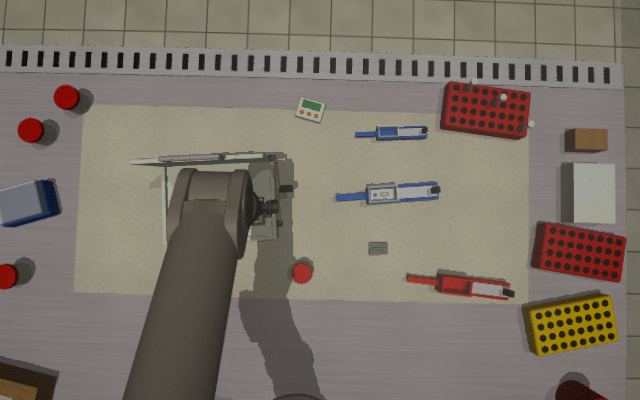

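Call:
apply_moves:
  series: "0.17 0 0 -0.01 -0.04 0.004 0.35; 0.35 0 0 -0.01 -0.09 0.008 0.35; 0.53 0 0 -0.01 -0.14 0.012 0.35; 0.71 0 0 -0.01 -0.19 0.015 0.35; 0.89 0 0 -0.01 -0.24 0.018 0.35; 1.07 0 0 0 -0.3 0.022 0.35; 1.25 0 0 0.02 -0.36 0.026 0.35; 1.43 0 0 0.038 -0.412 0.03 0.35; 1.5416 0 0 0.038 -0.412 0.03 0.35; 1.5416 0 0 0.06 -0.412 0.03 0.35; 1.5416 0 0 0.06 -0.412 0.03 0.35"

```text
clock: 21.18
tcp_pos: [0.6049, -0.3021, 0.0942]
orientation: [1.132, 1.263, -1.134]
contact_force: [0.2, 0.5, -0.2]
grip_width: 0.0298
```

Run:
```python
from h import *
o=get_obs();print(o["tcp_pos"],o["contact_force"],o["grip_width"])
save("wrist","w17.png")
goto((.6065,-.3045,.048),Rdown(.1017))
```

```text
[ 0.60488468 -0.30205141  0.09415169] [ 0.24200021  0.46703365 -0.20926918] 0.029797651450428394
turn [ 0.0025 -0.0023  0.0029] shift [0.0476 0.0009 0.0021] rows>=0.8
```

View pics/w17.png

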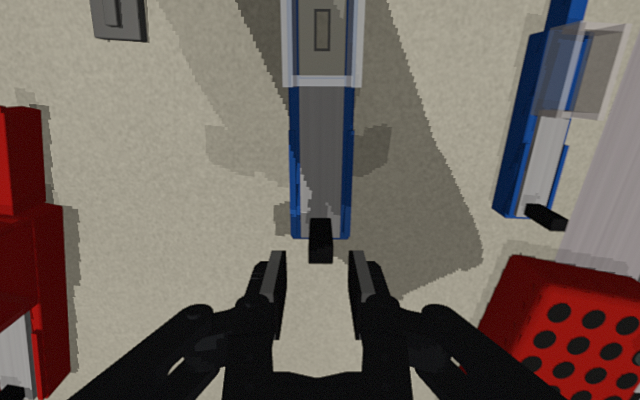

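Call:
apply_moves:
  series: "0 0 0 0.025 0.001 0.002 0.35; 0 0 0 0.047 0.001 0.002 0.35; 0 0 0 0.047 0.001 0.002 0.35; 0 0 0 0.047 0.001 0.002 0; 0 0 0 0.047 0.001 0.002 0; 0 0 0 0.047 0.001 0.002 0; 0 0 0 0.047 0.001 -0.01 0; 0 0 0 0.047 0.001 -0.022 0; 0 0 0 0.047 0.001 -0.034 0; 0 0 0 0.047 0.001 -0.046 0; 0 0 0 0.047 0.001 -0.056 0; 0 0 0 0.047 0.001 -0.063 0"
  force: 40

```text
clock: 22.72
tcp_pos: [0.6006, -0.2409, 0.0508]
orientation: [1.134, 1.256, -1.134]
contact_force: [-3.8, -2.5, 0.2]
grip_width: 0.013
```

Call:
apply_moves:
  series: "0 0 0 0 0 -0.0035 0; 0 0 0 0 0 -0.0035 0; 0 0 0 0 0 -0.0035 0"

```text
clock: 23.1
tcp_pos: [0.6003, -0.2387, 0.0509]
orientation: [1.134, 1.254, -1.135]
contact_force: [-4.1, -3.3, -0.0]
grip_width: 0.0131
```

Run:
```python
from h import *
o=get_obs();print(o["tcp_pos"],o["contact_force"],o["grip_width"])
save("wrist","w18.png")
```

```text
[ 0.60033276 -0.2386899   0.05088655] [-4.1337877 -3.3039199 -0.0456075] 0.013116341532996675
```

View pics/w18.png

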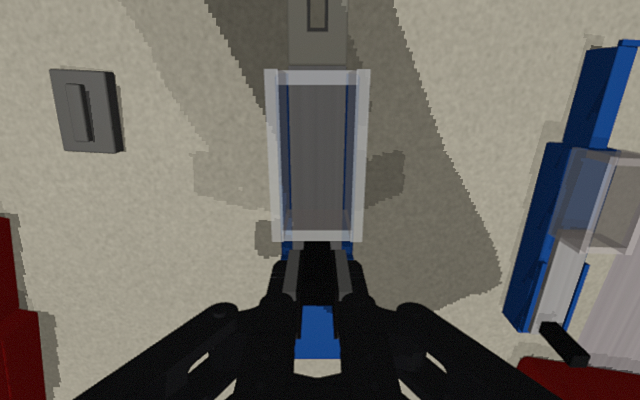

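Call:
apply_moves:
  series: "0 0 0 0 0 -0.002 0; 0 0 0 0 0 -0.002 0; 0 0 0 0 0 0.012 0; 0 0 0 0 0 0.024 0; 0 0 0 0 0 0.036 0; 0 0 0 0 0 0.048 0; 0 0 0 0 0 0.06 0; 0 0 0 0 0 0.067 0; 0 0 0 0 0 0.0695 0; 0 0 0 0 0 0.0695 0; 0 0 0 0 0 0.0695 0.35; 0 0 0 0 0 0.0695 0.35"

```text
clock: 24.65
tcp_pos: [0.6091, -0.3065, 0.051]
orientation: [1.134, 1.255, -1.132]
contact_force: [-0.1, -0.1, 0.6]
grip_width: 0.0297
```

Call:
apply_moves:
  series: "0 0 0 -0.05 0 0 0.35; 0 0 0 -0.1 0 -0.03 0.45; 0 0 0 -0.1 0 -0.09 0.45; 0 0 0 -0.1 0 -0.15 0.45; 0 0 0 -0.1 0 -0.188 0.45; 0 0 0 -0.1 0 -0.188 0.45; 0 0 0 -0.1 0 -0.188 0.45"

```text
clock: 25.52
tcp_pos: [0.5891, -0.1205, 0.1511]
orientation: [1.134, 1.254, -1.134]
contact_force: [-1.3, -0.6, -0.3]
grip_width: 0.0383
```

Run:
```python
from h import *
i=camera_info("wrist")
o=get_obs();print(o["tcp_pos"],o["contact_force"],o["grip_width"]);print(i["rvec"].tolist(),i["tvec"].tolist())
f=save("wrist","w19.png")
cv2.imwrite("pics/w19m.png",cv2.resize(f[120:380,260:360],None,fx=3,fy=3,interpolation=cv2.INTER_CUBIC).transpose(1,0,2))
```

```text
[ 0.58912135 -0.12049975  0.15112007] [-1.32022606 -0.60514855 -0.31522754] 0.03834763337431785
[-2.8033519748518967, -0.14237386754526124, -0.024493162224974243] [-0.5732676158825696, -0.18528040102376125, 0.24612990919574698]
```

View pics/w19m.png

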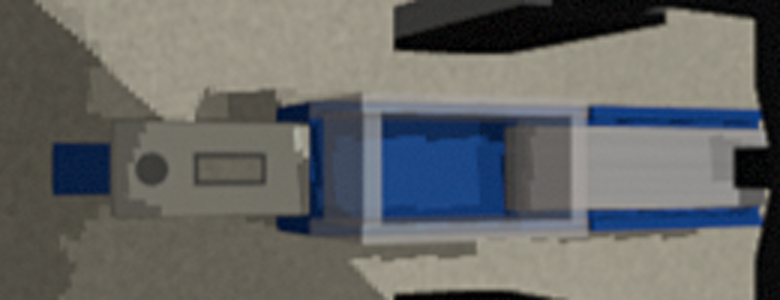

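Run:
```python
from h import *
np.set_printoptions(precision=4,suppress=True)
i=dict(camera_info("wrist"))
P=plane("w",[(299,157.5),(331,157.5),(334,223.3),(300,223.3)],.037,i);print(P,P.mean(0))
goto((P[:2].mean(0)[0]+.0028,P[:2].mean(0)[1]-.0278,.0275),Rdown(.1017))
print(P[:2].mean(0)+[.0028,-.0278,0])
```

```text
[[ 0.5712 -0.0927  0.037 ]
 [ 0.5963 -0.0901  0.037 ]
 [ 0.6052 -0.1459  0.037 ]
 [ 0.5767 -0.1488  0.037 ]] [ 0.5873 -0.1194  0.037 ]
turn [-0.0014  0.0009 -0.0009] shift [ 0.1236 -0.0022 -0.0025] rows>=2.0
[ 0.5865 -0.1192  0.037 ]
```

Call:
apply_moves:
  series: "0 0 0 0.05 -0.0018 -0.0015 0.45; 0 0 0 0.1 -0.0018 -0.0015 0.45; 0 0 0 0.1235 -0.0018 -0.0015 0.45; 0 0 0 0.1235 -0.0018 -0.0015 0.45; 0 0 0 0.1235 -0.0018 -0.0015 0; 0 0 0 0.1235 -0.0018 -0.0015 0; 0 0 0 0.1235 -0.0018 -0.0015 0; 0 0 0 0.1 -0.0018 -0.0015 0; 0 0 0 0.05 -0.0018 -0.0015 0; 0 0 0 -0.01 -0.0018 -0.0015 0; 0 0 0 -0.01 -0.0018 -0.0015 0"
  force: 35

```text
clock: 26.95
tcp_pos: [0.5892, -0.1203, 0.1666]
orientation: [1.138, 1.248, -1.129]
contact_force: [0.1, -0.8, -0.9]
grip_width: 0.0248
```

Run:
```python
from h import *
o=get_obs();print(o["tcp_pos"],o["contact_force"],o["grip_width"])
f=save("wrist","w20.png")
goto((.542,.1607,.16),Rdown(1.641))
```

```text
[ 0.58923395 -0.12034338  0.16659734] [ 0.11200128 -0.81228437 -0.87695291] 0.024821489859397732
turn [-1.5396  0.0039 -0.0035] shift [ 0.0038 -0.0173 -0.2831] rows>=8.2
```

View pics/w20.png

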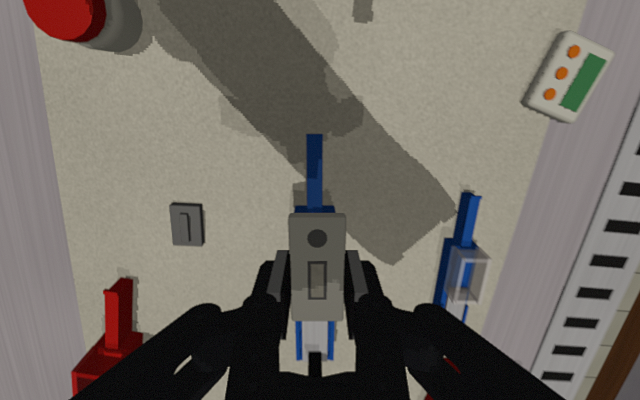

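Call:
apply_moves:
  series: "-0.15 0 0 -0.01 -0.005 -0.04 0; -0.33 0 0 -0.01 -0.01 -0.09 0; -0.51 0 0 -0.01 -0.014 -0.14 0; -0.69 0 0 -0.01 -0.017 -0.19 0; -0.87 0 0 -0.01 -0.017 -0.24 0; -1.05 0 0 0 -0.017 -0.283 0; -1.23 0 0 0 -0.017 -0.283 0; -1.4 0 0 0.004 -0.017 -0.283 0; -1.54 0.004 -0.0035 0.004 -0.017 -0.283 0; -1.54 0.004 -0.0035 0.004 -0.017 -0.283 0; -1.54 0.004 -0.0035 0.004 -0.017 -0.283 0"

```text
clock: 28.38
tcp_pos: [0.5407, 0.1608, 0.1564]
orientation: [-0.053, 1.576, 0.053]
contact_force: [0.9, 0.4, -0.6]
grip_width: 0.0246
```

Run:
```python
from h import *
np.set_printoptions(precision=4,suppress=True)
i=camera_info("wrist")
o=get_obs();print(o["tcp_pos"],o["contact_force"],o["grip_width"])
f=save("wrist","w21.png")
goto((.543,.1605,.062),Rdown(1.641))
print(proj("w",[(.5415,.1608,.062),(.5453,.105,.065),(.5376,.2165,.062)],i))
```

```text
[0.5407 0.1608 0.1564] [ 0.8589  0.3948 -0.6094] 0.024593822010109182
turn [-0.0018 -0.0055  0.0001] shift [ 0.0945 -0.0005  0.0027] rows>=1.5
[[315.9358 204.0344]
 [241.801  205.3636]
 [389.157  203.9052]]
```

View pics/w21.png

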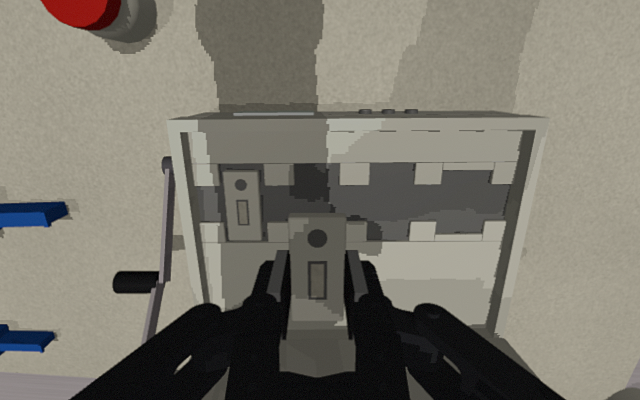

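Call:
apply_moves:
  series: "-0.002 -0.005 0 0.03 0 0.003 0; -0.002 -0.005 0 0.06 0 0.003 0; -0.002 -0.005 0 0.08 0 0.003 0; -0.002 -0.005 0 0.09 0 0.003 0; -0.002 -0.005 0 0.0945 0 0.003 0; -0.002 -0.005 0 0.098 0 0.003 0; -0.002 -0.005 0 0.098 0 0.003 0; -0.002 -0.005 0 0.098 0 0.003 0"

```text
clock: 29.42
tcp_pos: [0.5439, 0.1613, 0.0592]
orientation: [-0.057, 1.569, 0.057]
contact_force: [0.2, -1.0, -0.7]
grip_width: 0.025
```

Call:
apply_moves:
  series: "0 0 0 0.0015 0 0 0; 0 0 0 0.0015 0 0 0; 0 0 0 0.0015 0 0 0.42; 0 0 0 0.0015 0 0 0.42; 0 0 0 0.0015 0 0 0.42; 0 0 0 -0.02 0 0 0.42; 0 0 0 -0.06 0 0 0.42; 0 0 0 -0.1 0 0 0.42; 0 0 0 -0.1 0 0 0.42"

```text
clock: 30.55
tcp_pos: [0.5456, 0.1616, 0.1615]
orientation: [-0.055, 1.565, 0.059]
contact_force: [-0.4, 0.6, -0.1]
grip_width: 0.0358
```

Run:
```python
from h import *
np.set_printoptions(precision=4,suppress=True)
i=camera_info("wrist")
o=get_obs();print(o["tcp_pos"],o["contact_force"],o["grip_width"])
f=save("wrist","w22.png")
goto((.467,-.16,.16),Rdown(.04))
print(proj("w",[(.5415,.1608,.065),(.5453,.105,.065)],i))
save("top","t22.png",(340,220,420,280),8)
```

```text
[0.5456 0.1616 0.1615] [-0.4036  0.5857 -0.053 ] 0.03575030247752914
turn [ 1.6035  0.0007 -0.003 ] shift [-0.001  -0.315  -0.1004] rows>=8.6
[[315.1071 195.6449]
 [241.7571 195.3788]]
```

View pics/w22.png

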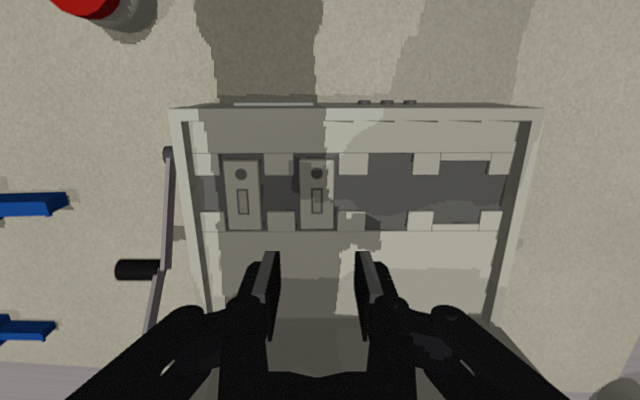

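View pics/t22.png

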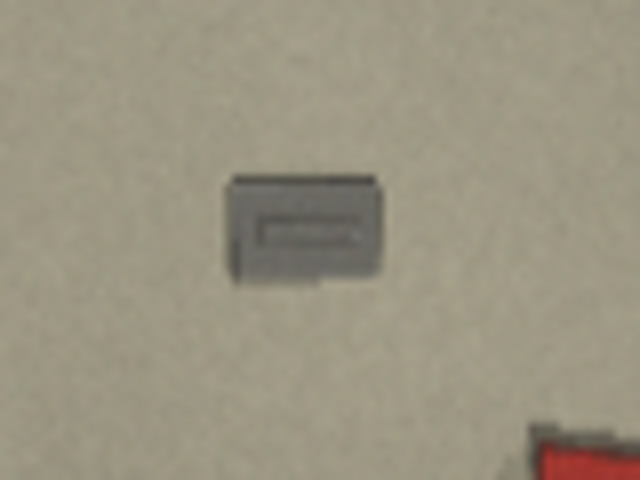

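Run:
```python
from h import *
goto((.467,-.181,.15),Rdown(.03))
```

```text
turn [ 1.6137e+00 -4.0000e-04 -6.0000e-04] shift [ 0.0083 -0.3359 -0.1011] rows>=8.6
```

Call:
apply_moves:
  series: "0.17 0 0 -0.02 -0.04 0 0.42; 0.35 0 0 -0.03 -0.09 0 0.42; 0.53 0 0 -0.03 -0.14 -0.01 0.5; 0.71 0 0 -0.03 -0.19 -0.03 0.5; 0.89 0 0 -0.03 -0.24 -0.05 0.55; 1.07 0 0 -0.02 -0.29 -0.08 0.55; 1.25 0 0 -0.01 -0.336 -0.101 0.55; 1.43 0 0 0.008 -0.336 -0.101 0.55; 1.6137 0 0 0.008 -0.336 -0.101 0.55; 1.6137 0 0 0.008 -0.336 -0.101 0.55; 1.6137 0 0 0.008 -0.336 -0.101 0.55"

```text
clock: 32.02
tcp_pos: [0.467, -0.1812, 0.1502]
orientation: [1.184, 1.225, -1.185]
contact_force: [0.5, 0.5, 0.8]
grip_width: 0.0466
```

Run:
```python
from h import *
np.set_printoptions(precision=4,suppress=True)
i=camera_info("wrist")
o=get_obs();print(o["tcp_pos"],o["contact_force"],o["grip_width"]);print(i["rvec"].tolist(),i["tvec"].tolist())
f=save("wrist","w23.png")
```

```text
[ 0.467  -0.1812  0.1502] [0.5351 0.5128 0.7676] 0.046623256716072356
[-2.806850880618953, -0.04705947068273702, -0.005658394716269467] [-0.4597476566379974, -0.20131396774003268, 0.24063279281099414]
```

View pics/w23.png

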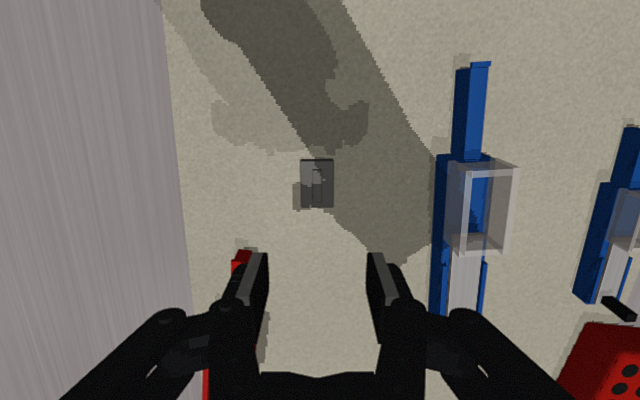

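Run:
```python
from h import *
np.set_printoptions(precision=4,suppress=True)
i=camera_info("wrist")
f=cv2.imread("pics/w23.png");cv2.imwrite("pics/w23m.png",cv2.resize(f[145:220,280:350],None,fx=8,fy=8,interpolation=cv2.INTER_CUBIC))
P=plane("w",[(300,160),(333,160),(334,207),(301,207)],.01,i);print(P,P.mean(0))
```

```text
[[ 0.4508 -0.1591  0.01  ]
 [ 0.4795 -0.1582  0.01  ]
 [ 0.4826 -0.2018  0.01  ]
 [ 0.4524 -0.2028  0.01  ]] [ 0.4663 -0.1805  0.01  ]
```

View pics/w23m.png

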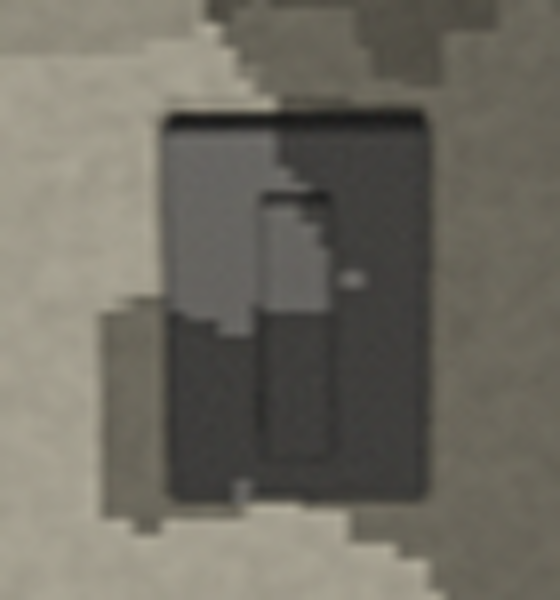

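Call:
apply_moves:
  series: "0 0 0 0.06 -0.0005 0 0.55; 0 0 0 0.11 -0.0005 0 0.55; 0 0 0 0.135 -0.0005 0 0.55; 0 0 0 0.1465 -0.0005 0 0.55; 0 0 0 0.1465 -0.0005 0 0.55; 0 0 0 0.1465 -0.0005 0 0.55"

```text
clock: 32.83
tcp_pos: [0.4676, -0.1816, 0.0051]
orientation: [1.188, 1.222, -1.186]
contact_force: [0.4, -0.0, 0.3]
grip_width: 0.0472
```

Call:
apply_moves:
  series: "0 0 0 0 0 0 0; 0 0 0 0 0 0 0; 0 0 0 0 0 0 0; 0 0 0 -0.03 0 0 0; 0 0 0 -0.08 0 0 0; 0 0 0 -0.14 0 0 0; 0 0 0 -0.16 0 0 0; 0 0 0 -0.16 0 0 0"
  force: 40

```text
clock: 33.83
tcp_pos: [0.4678, -0.1813, 0.1656]
orientation: [1.189, 1.221, -1.184]
contact_force: [-0.4, 0.2, -1.0]
grip_width: 0.0282
```

Run:
```python
from h import *
np.set_printoptions(precision=4,suppress=True)
o=get_obs();print(o["tcp_pos"],o["contact_force"],o["grip_width"])
f=save("wrist","w24.png")
goto((.533,.2722,.17),Rdown(1.641))
```

```text
[ 0.4678 -0.1813  0.1656] [-0.4098  0.1993 -0.9809] 0.028236067031199588
turn [-1.6105  0.0006 -0.0018] shift [-0.0051  0.0798 -0.4509] rows>=8.6
```

View pics/w24.png

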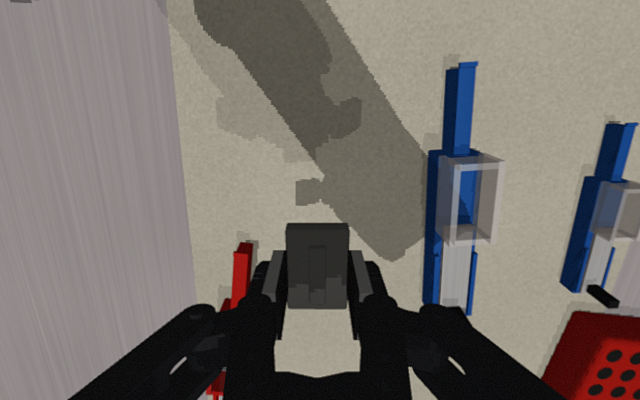

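Call:
apply_moves:
  series: "-0.15 0 0 -0.02 0.008 -0.045 0; -0.33 0 0 -0.03 0.017 -0.095 0; -0.51 0 0 -0.03 0.026 -0.145 0; -0.69 0 0 -0.03 0.035 -0.195 0; -0.87 0 0 -0.03 0.044 -0.245 0; -1.05 0 0 -0.03 0.053 -0.295 0; -1.23 0 0 -0.03 0.062 -0.345 0; -1.4 0 0 -0.02 0.071 -0.4 0; -1.61 0 0 -0.01 0.08 -0.451 0; -1.61 0 0 -0.005 0.08 -0.451 0; -1.61 0 0 -0.005 0.08 -0.451 0; -1.61 0 0 -0.005 0.08 -0.451 0"

```text
clock: 35.38
tcp_pos: [0.5333, 0.2699, 0.1689]
orientation: [-0.052, 1.571, 0.051]
contact_force: [0.5, -0.7, 0.2]
grip_width: 0.0283
```

Run:
```python
from h import *
np.set_printoptions(precision=4,suppress=True)
i=camera_info("wrist")
o=get_obs();print(o["tcp_pos"],o["contact_force"],o["grip_width"])
f=save("wrist","w25.png")
print(proj("w",[(.5336,.2722,.058),(.5376,.2165,.058)],i))
z=o["tcp_pos"][2]-.0051+.010
print("front edge of block",plane("w",[(285,222),(349,222),(317,222)],z,i),"back",plane("w",[(317,308)],z,i))
goto((.533,.2722,.066),Rdown(1.641))
```

```text
[0.5333 0.2699 0.1689] [ 0.4888 -0.6891  0.1568] 0.028342445693179664
[[318.993  196.0145]
 [250.048  196.4006]]
front edge of block [[0.5081 0.2546 0.1738]
 [0.5062 0.2835 0.1738]
 [0.5071 0.2691 0.1738]] back [[0.5535 0.2721 0.1738]]
turn [-0.0045 -0.0001  0.0002] shift [ 0.1033  0.0021 -0.0003] rows>=1.7
```

View pics/w25.png

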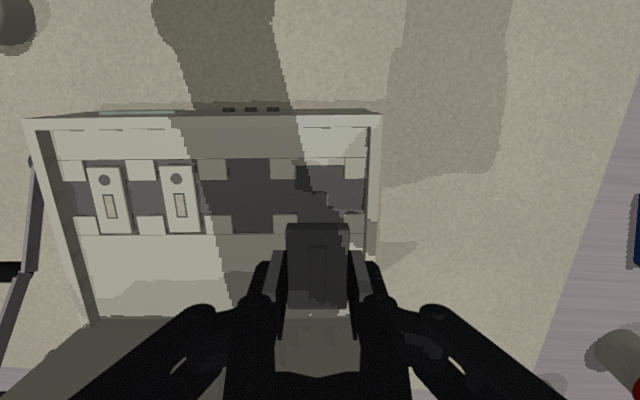

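Run:
```python
from h import *
np.set_printoptions(precision=4,suppress=True)
f=cv2.imread("pics/w25.png");cv2.imwrite("pics/w25m.png",cv2.resize(f[150:320,190:390],None,fx=4,fy=3.5,interpolation=cv2.INTER_CUBIC))
i=camera_info("wrist")
print(plane("w",[(317,222)],.1638,i),plane("w",[(317,232),(317,308)],.1738,i))
```

```text
[[0.5117 0.2696 0.1638]] [[0.5124 0.2696 0.1738]
 [0.5539 0.2724 0.1738]]
```

View pics/w25m.png

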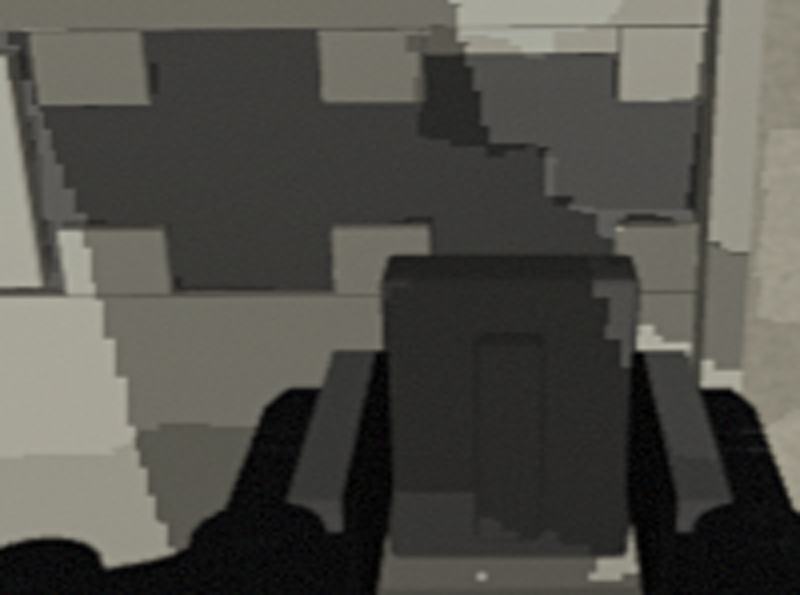

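Run:
```python
from h import *
np.set_printoptions(precision=4,suppress=True)
i=camera_info("wrist")
P=plane("w",[(295.5,165.7),(344.25,165.1)],.062,i);print(P,P.mean(0)[:2]+.026*np.array([.9975,.0705]))
goto((.5338,.2715,.0655),Rdown(1.641))
```

```text
[[0.5091 0.2526 0.062 ]
 [0.5061 0.2902 0.062 ]] [0.5335 0.2732]
turn [-0.0045 -0.0001  0.0002] shift [0.1038 0.0013 0.0005] rows>=1.7
```

Call:
apply_moves:
  series: "-0.004 0 0 0.04 0.0018 0.0005 0; -0.004 0 0 0.075 0.0018 0.0005 0; -0.004 0 0 0.095 0.0018 0.0005 0; -0.004 0 0 0.102 0.0018 0.0005 0; -0.004 0 0 0.105 0.0018 0.0005 0; -0.004 0 0 0.1065 0.0018 0.0005 0; -0.004 0 0 0.1065 0.0018 0.0005 0"

```text
clock: 36.3
tcp_pos: [0.5341, 0.274, 0.0634]
orientation: [-0.057, 1.569, 0.058]
contact_force: [-0.2, -0.7, -0.7]
grip_width: 0.0285
```

Run:
```python
from h import *
o=get_obs();print(o["tcp_pos"],o["contact_force"],o["grip_width"])
f=save("wrist","w26.png")
```

```text
[0.53410647 0.27395195 0.06339713] [-0.21224967 -0.73371654 -0.74563828] 0.028481193820245252
```

View pics/w26.png

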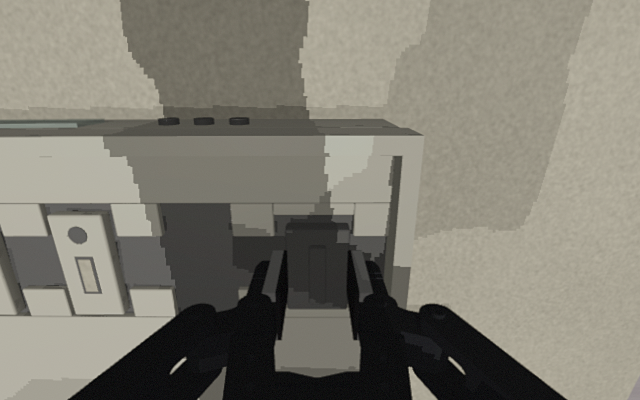

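Call:
apply_moves:
  series: "0 0 0 0.001 -0.0008 0 0; 0 0 0 0.002 -0.0008 0 0; 0 0 0 0.002 -0.0008 0 0"

```text
clock: 36.72
tcp_pos: [0.5341, 0.2739, 0.0631]
orientation: [-0.055, 1.57, 0.06]
contact_force: [-6.8, -0.4, 19.6]
grip_width: 0.0285
```

Call:
apply_moves:
  series: "0 0 0 -0.0015 0 0 0; 0 0 0 -0.0015 0 0 0.41; 0 0 0 -0.0015 0 0 0.41; 0 0 0 -0.0015 0 0 0.41; 0 0 0 -0.02 0 0 0.41; 0 0 0 -0.06 0 0 0.41; 0 0 0 -0.11 0 0 0.41; 0 0 0 -0.13 0 -0.04 0.41; 0 0 0 -0.13 0 -0.08 0.41; 0 0 0 -0.13 0 -0.08 0.41"

```text
clock: 37.98
tcp_pos: [0.4515, 0.2671, 0.1916]
orientation: [-0.057, 1.572, 0.06]
contact_force: [0.4, -0.5, 0.7]
grip_width: 0.0351
```

Run:
```python
from h import *
np.set_printoptions(precision=4,suppress=True)
i=camera_info("wrist")
o=get_obs();print(o["tcp_pos"],o["contact_force"],o["grip_width"])
f=save("wrist","w27.png")
print(proj("w",[(.5336,.2722,.068),(.5415,.1608,.065),(.5453,.105,.065)],i))
save("top","t27.png");save("scene","s27.png",(310,110,470,250),4)
```

```text
[0.4515 0.2671 0.1916] [ 0.4068 -0.4991  0.6946] 0.0350550241982499
[[314.7546 275.5181]
 [195.4275 273.3127]
 [135.994  272.8326]]
```

View pics/w27.png

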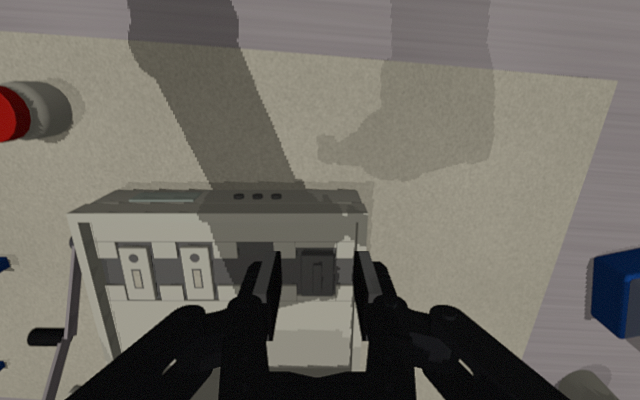

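View pics/t27.png

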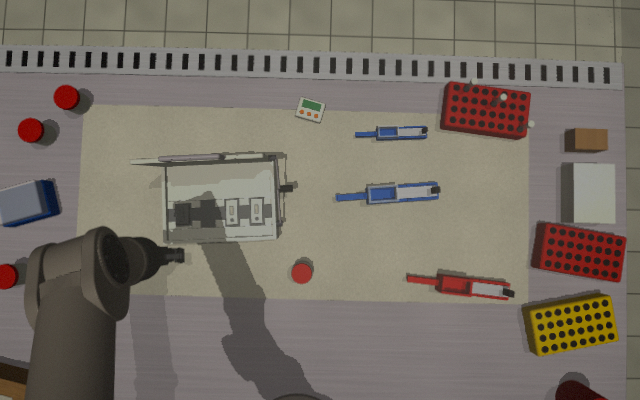

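View pics/s27.png

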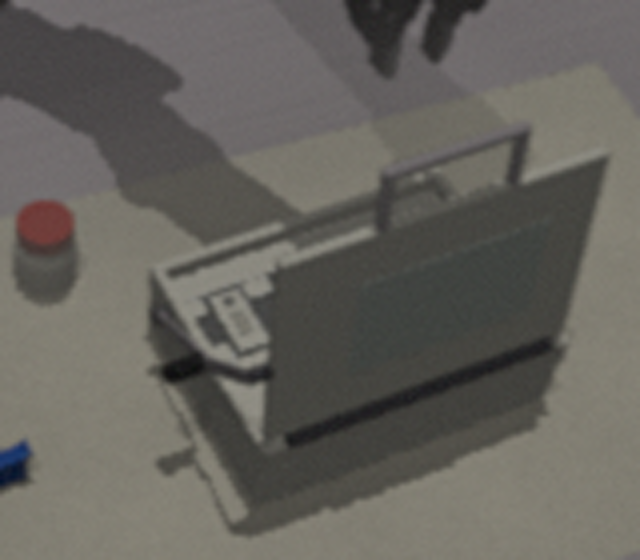

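Run:
```python
from h import *
f=cv2.imread("pics/w27.png");cv2.imwrite("pics/w27m.png",cv2.resize(f[225:325,90:370],None,fx=2.8,fy=5,interpolation=cv2.INTER_CUBIC))
t=cv2.imread("pics/t27.png");cv2.imwrite("pics/t27m.png",cv2.resize(t[145:250,155:305],None,fx=5,fy=5,interpolation=cv2.INTER_CUBIC))
cv2.imwrite("pics/t27p.png",cv2.resize(t[175:215,325:450],None,fx=6,fy=6,interpolation=cv2.INTER_CUBIC))
```

```text
(no output)
```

View pics/w27m.png

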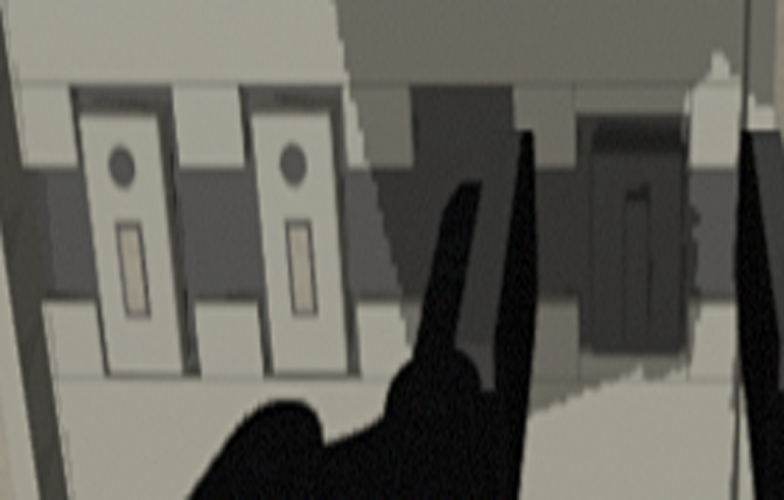

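View pics/t27m.png

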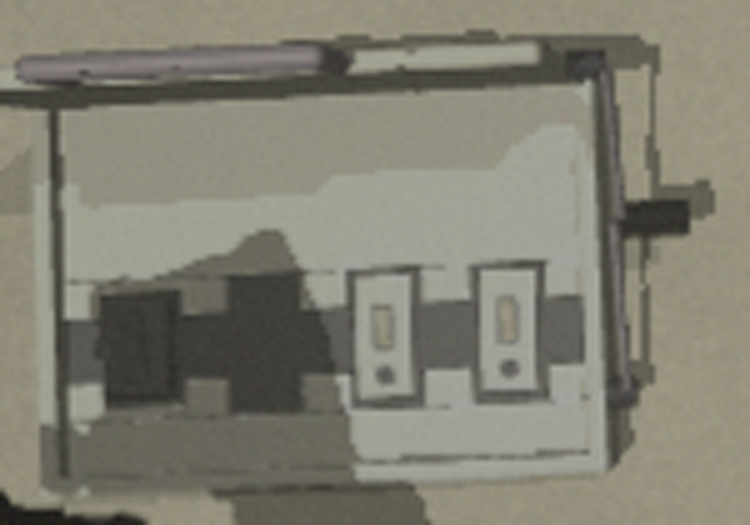

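View pics/t27p.png

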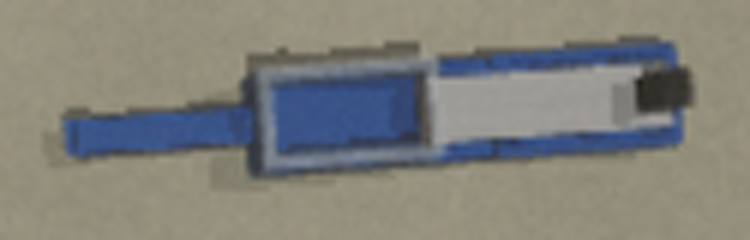

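```bash
python3 -c "
from bench import *
print(get_obs()['clock']);print(hand_in())"
```

```text
38.125
the job is handed in; nothing more can be done
None
```

The reader is loaded and I handed the job in at about 38 s; no verdict was reported.

- **Lid and stay:** I raised the lid by its handle to about 1.43 rad and pushed the knob through straight to its stop. It has stood on its own since. The knob then measured about 71 mm in front of the hinge and 13–16 mm above it, against 69 and 16 mm when locked.
- **Cassettes:** The magazine held two, and the last pictures show it empty. Both lie flat and face up in the two cassette pockets nearest the stay, within about 2 mm of where I measured the pocket centres.
- **Control piece:** It lies rib up in the control pocket and had not been knocked aside when I picked it up. Its picture position came out up to about 3 mm off the centre I expected; the pocket and the 9 mm limit allow for that.
- **Pusher and bystanders:** The pusher post is back at its starting pixel position. The pot and timer look unmoved in the top view, though I did not measure them.

No checks failed. My two measurements of the pocket positions (top camera and wrist camera) differed by 2–3 mm, so I placed the pieces by the wrist one.

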